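Gauge the slanted guide tube and show the tip to the microscope

TASK

Take the gauge rod, the one with the collar, out of its rest, push its thin end into the slanted guide tube until the collar stops against the mouth, and draw it right out again. Then hold it level with its tip in free space over the centre of the microscope's round stage, about half-way up between the stage and the lens, and finish there, still holding it steady in the gripper. Do not touch the microscope, and leave everything else where it stands.

Things in the scene. Friction and masses are not known exactly. Their poses are not given: they have to be found in the camera images.
- gauge_grip (a point): Gauge rod: the middle of its square handle (16 x 16 mm, 110 mm long), near its centre of mass. x axis: along the rod towards the tip (collar's front face at +63 mm, tip at +143 mm); z up at the start, y level. At the start it lies level in one of the two rests, this point 46 mm above the table, the tip pointing to the robot's left (+y) within 0.25 rad.
- gauge_collar (a point): Centre of the collar's front face (the face that stops on the tube), 63 mm from the middle of the handle. Same axes as gauge_grip.
- gauge_tip (a point): The probe's tip, 143 mm from the middle of the handle. Same axes as gauge_grip.
- plain_grip (a point): A plain probe in the other rest: same square handle, steel and length as the gauge rod, but without a collar. This point is the middle of its handle. Not wanted: it stays where it is.
- rest_a: Low grey rest, fixed, 110 x 36 mm: carries one of the rods in two slotted posts, 10 mm thick along the rod, 46 mm to either side of the handle's middle (82 mm of handle free between them). Slots 22 mm wide; handle 10 mm deep in them (its underside 38 mm, post tops 48 mm, base plate 6 mm high). Origin on the table under the handle's middle (within 2 mm); x towards the tip, z up.
- rest_b: The other rest, alike. Which rest carries the gauge rod varies, and so does which is nearer to the robot.
- tube: Slanted guide tube, aluminium, fixed: bore 13 mm, 94 mm deep (the collar stops first), outside 30 mm; last 12 mm flared to 20 mm inside, 37 mm outside. Origin: centre of the mouth, 120 mm above the table. z axis: out of the mouth along the bore, 35 degrees (0.611 rad) above level; the rod goes in along -z, sloping down to the robot's left (+y) within 0.3 rad. y axis level.
- stand: The fixed stand that carries the tube. Origin on the table under the tube's mouth; x level, the way the rod goes in; z up. Foot 130 x 90 x 14 mm, from 10 mm before the mouth to 120 mm beyond; two cheeks, 48 mm over all, 95 mm high, 22 to 68 mm beyond the mouth.
- stage_centre (a point): Centre of the upper face of the microscope's round stage (94 mm diameter), 30 mm above the table. x axis: level, from the open front to the column, which stands 155 mm beyond, pointing to the robot's left (+y) within 0.3 rad; z up. The front (-x side) is open; the base, 26 mm thick and 190 mm wide, ends 60 mm before the stage's centre.
- lens (a point): Centre of the lens' underside, 220 mm above the table and straight over the stage's centre. The lens barrel has a radius of 30 mm up to 270 mm above the table, then 44 mm up to 335 mm, with a wider head over it.
- dish: Bystander: low glass dish, 72 mm wide, 14 mm high. Origin under its centre.
- slidebox: Bystander: box of slides, 85 x 60 x 32 mm. Origin under its centre.
- jar: Bystander: amber jar, 52 mm wide, 65 mm high. Origin under its centre.
- beaker: Bystander: beaker, 60 mm wide, 75 mm high. Origin under its centre.
- eraser: Bystander: block of rubber, 50 x 25 x 14 mm. Origin under its centre.
- weight_center (a point): Bystander: brass weight, 34 mm wide, 26 mm high. Its centre.
- scope: The whole microscope, fixed, white and black, 0.46 m tall; not to be touched. Origin on the table under the stage's centre, axes as stage_centre.
- gauge: The whole gauge rod, bare steel, 0.07 to 0.13 kg, loose: square handle, round collar (30 mm diameter, 8 mm thick) on the handle's front end, thin round probe (8 mm diameter, round nose) standing 80 mm out of the collar. Origin and axes as gauge_grip.
Things that resemble listed ones, but are neither listed nor needed, are in the scene too. What is shaped like the stand but purple is not meant.

How it is judged:
On the way, in this order (a step that is already met when the one before it is completed fails the run):
1. the gauge rod is held clear of its rest (contact force between the fingers and gauge above 1 N and height (world z) of gauge_grip above 0.075 m), for 0.1 s.
2. the probe is in the guide tube with the collar stopped against the mouth (contact force between the fingers and gauge above 1 N and z of gauge_collar in the frame of tube below 0.003 m and distance between gauge_collar and tube below 0.007 m and z of gauge_tip in the frame of tube below -0.074 m and angle between the x axis of gauge_grip and the z axis of tube, either way round below 0.12 rad), for 0.2 s.
3. the rod is drawn right out of the tube (contact force between the fingers and gauge above 1 N and z of gauge_tip in the frame of tube above 0.01 m), for 0.1 s.
At the end, for the whole second after the job is handed in: The gauge rod is held in the gripper (over 1 N) and by nothing else, still (under 0.02 m/s and 0.15 rad/s), level within 0.1 rad, with its tip within 18 mm of the stage's centre line and 85 to 165 mm above the table (55 to 135 mm above the stage); all bystanders within 25 mm of where they began (contact force between the fingers and gauge above 1 N and horizontal distance between gauge_tip and stage_centre below 0.018 m and height (world z) of gauge_tip between 0.085 and 0.165 m and angle between gauge_grip's own x axis and vertical between 1.4708 and 1.6708 rad and linear speed of gauge below 0.02 m/s and angular speed of gauge below 0.15 rad/s and contact force between gauge and scope below 0.2 N and contact force between gauge and tube below 0.2 N and contact force between gauge and rest_a below 0.2 N and contact force between gauge and rest_b below 0.2 N and distance of each of plain_grip, dish, slidebox, jar, beaker, eraser, weight_center from where it was at the start of the episode below 0.025 m); the arm keeps its last pose, push and grip.
It fails at once if the microscope is touched (over 1 N) (contact force between scope and anything else above 1 N).
It fails at once if a bystander or the plain probe is moved by more than 25 mm (distance of any of plain_grip, dish, slidebox, jar, beaker, eraser, weight_center from where it was at the start of the episode above 0.025 m).
It also fails if it takes over 54 s, if anything falls off the work surface, if the arm or the gripper's body presses on something with over 40 N, if the wrist force passes 120 N, or if a joint passes its speed limit or range.

ROBOT

A 6-joint arm with a two-finger parallel gripper is mounted at the origin on the work surface. World frame = base frame: x ahead of the robot, y to its left, z up, the work surface at z = 0. Lengths are in m, angles in rad, forces in N, time in s.
With the tool pointing down it reaches from about 0.3 to 0.95 m from the base axis. Payload 3.1 kg.
Tool frame: the origin (TCP) lies on the centre line of the jaws, within the pads' length; the fingertips stand 22 mm ahead of it and the grasp point (between the pads) lies 3 mm ahead of it; z points along the fingers, y is the direction in which the jaws open and shut (so a half turn about z gives the same grasp; the last joint's range is limited). The gripper opens to 85 mm and grips with 20 to 120 N. Pads are 22 mm wide; open, the fingers measure 114 mm over their backs; the gripper's body (76 mm by 85 mm) begins 54 mm behind the grasp point. The pads swing forward as they close: fully open they stand 13 mm farther back than shut.
Start: joints at [1.067, 0.308, 1.634, -0, 1.2, -0.07], TCP at [0.263, 0.567, 0.253] pointing down, gripper open.
Joint ranges: [-3.06, 3.06], [-0.79, 1.96], [0.05, 2.63], [-1.19, 4.34], [0.05, 2.64], [-2.94, 2.94]. Speed limits (rad/s): [2.79, 2.79, 3.14, 3.14, 3.14, 3.14].

INTERFACE

Orientations are given as a rotation vector (axis times angle).
In Python, from cell import telemetry, viewer, hand_in gives the robot as it stands.
- The arm moves only by the tool play_rows, never from a script. Its arguments are lists of equal length, an entry for each row: "fingers": the finger opening in m, from 0 to 0.0854; "translation": the shift along the tool's x, y, z in m, a list of three; "turn": the turn, a rotation vector about the tool's x, y, z in degrees, a list of three. In form: {"fingers": [fingers, ...], "translation": [[x, y, z], ...], "turn": [[ax, ay, az], ...]}. A call has 1 to 10 rows; each row shifts and turns the pose as measured when the row begins, along the tool's axes as they then stand; what a row does not reach is not made up. A row lasts 1/8 s, in which the tool goes at most 62.5 mm and 10.7 degrees, less where a joint would pass 70% of its speed; a pose out of reach is approached as far as the arm can. A call is refused whole if a number of a shift passes 0.0625 or a number of a turn 10.7, either way. A call with a gripper value outside its range is refused whole. The fingers move at their own pace and stop on an object; the grip force is fixed at half the most. Time passes only in rows, so rows that do not move let the fingers close. It gives the time, the measured TCP pose, the force and the opening at its end, in the units of the state.
- telemetry.get_obs(): the state, without advancing time (a new reading comes with each control period).
- viewer.capture(name): name is "side" or "top" or "wrist"; returns the picture (384x512x3 uint8, red, green, blue); there is no depth.
- viewer.camera_info(name): a dict with "fovy" (degrees; the focal length in pixels is half the picture's height over the tangent of half this angle, whatever the lens; pixels are square), "cx", "cy" (the principal point, pixels), "rvec" (rotation vector, rad) and "tvec" (3), from world to camera coordinates, as OpenCV has them; the wrist camera has in their place "mount" (4x4, takes a point from camera to tool coordinates, whose origin is the TCP and whose axes are the flange's). Camera axes: x right, y down, z forward; pixel columns grow to the right and rows downward; lengths in m; the calibration is good to about 2 mm. The wrist camera is an equidistant fisheye: a pixel r from the principal point sees the ray r / f radians off the axis. A picture is of the moment at which its call begins: read the wrist's pose just before it. camera_info takes no time and is no camera call.
- hand_in(): hands the job in, once; it reports no verdict.
The state is a dict: "time_s": time; "q": joint angles; "dq": joint speeds; "joint_torque": joint torques, N m; "tcp_pos": TCP position; "tcp_rot": TCP orientation; "wrist_force": force on the tool from outside, world axes, zero at the start; "moment": the same for the moment, N m; "opening": finger opening in m.
Only numpy, scipy, OpenCV 4.12 (cv2) and the standard library are available. Lean on these libraries where they do the work, as an engineer would, in place of code of your own. Each camera call takes 0.05 s, during which the arm holds its last target.

## Working session

There is one attempt and no reset: what is moved stays moved. The work goes in short steps, Python scripts to look and compute and a tool call to move; the robot and the scene stay as the last step left them, time stands still between calls to the robot, and variables do not carry over. Pictures are saved under pics/ and viewed, and the job is handed in when it is done.

Besides the shell and the picture viewer there is one more tool, called after "Emit:" by a JSON object that holds its "name" and its "arguments", one argument or row to a line. play_rows: Moves the arm, as the interface text tells. Its arguments: {"type":"object","properties":{"fingers":{"type":"array","items":{"type":"number"}},"translation":{"type":"array","items":{"type":"array","items":{"type":"number"}}},"turn":{"type":"array","items":{"type":"array","items":{"type":"number"}}}},"required":["fingers","translation","turn"]}

```bash
mkdir -p pics; ls
python3 - <<'E'
from cell import telemetry, viewer
import cv2
o=telemetry.get_obs(); print(o)
for n in ["side","top","wrist"]:
    print(n,viewer.camera_info(n))
    im=viewer.capture(n); cv2.imwrite(f"pics/{n}0.png",im[:,:,::-1])
E
```

```text
pics
{'time_s': 0.0, 'q': array([ 1.06730425e+00,  3.08987910e-01,  1.63520448e+00,  1.97465742e-05,
        1.19969643e+00, -6.96964627e-02]), 'dq': array([ 0.00261377, -0.00044974, -0.00070282,  0.00139595,  0.00078421,
        0.00032656]), 'joint_torque': array([-4.21068944e-04, -4.15253127e+01, -2.76665354e+01,  1.95022068e-05,
        1.01763324e-02,  1.72855351e-05]), 'tcp_pos': array([0.26234052, 0.56641978, 0.25204912]), 'tcp_rot': array([-0.67594149, -3.06732893,  0.00345079]), 'wrist_force': array([-0.63532566, -0.84676592,  0.3353499 ]), 'moment': array([ 0.03239959, -0.0081903 ,  0.02122323]), 'opening': 0.0858745078547873}
side {'fovy': 56.51833331590453, 'cx': 253.89714621811356, 'cy': 202.21660100881456, 'rvec': array([ 2.43159516, -0.2284482 ,  0.0921907 ]), 'tvec': array([-0.46334817,  0.19689289,  0.95347869])}
top {'fovy': 54.35956533829413, 'cx': 258.43010515105027, 'cy': 194.78031535182248, 'rvec': array([ 2.10220286, -2.14314099,  0.15200242]), 'tvec': array([0.05480265, 0.48151177, 1.15263342])}
wrist {'fovy': 65.70646984690485, 'cx': 252.79164531242728, 'cy': 194.0370209332238, 'mount': array([[-3.80581874e-04, -9.51975143e-01, -3.06175083e-01,
         7.71136357e-02],
       [ 9.99999427e-01, -6.68596529e-04,  8.35814655e-04,
         7.08318211e-04],
       [-1.00038237e-03, -3.06174589e-01,  9.51974853e-01,
        -1.21767160e-01],
       [ 0.00000000e+00,  0.00000000e+00,  0.00000000e+00,
         1.00000000e+00]])}
```

View pics/side0.png

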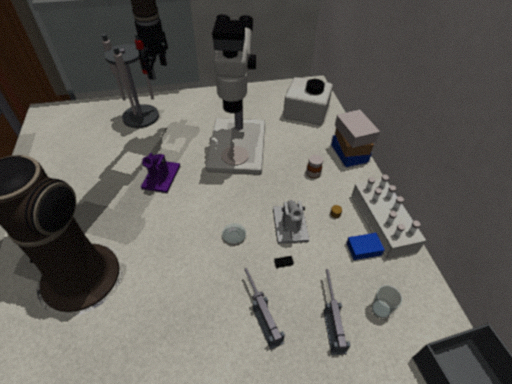

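View pics/top0.png

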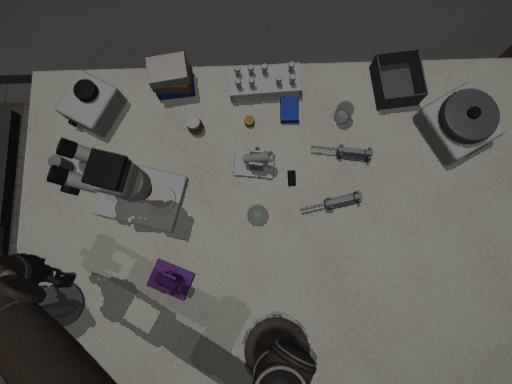

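View pics/wrist0.png

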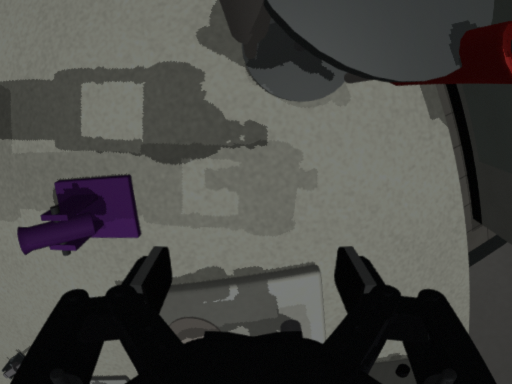

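The top view shows the robot at the bottom (+x is up, +y is left). The rods are at about (350,153) and (340,202), the grey stand at (256,160), the purple decoy stand at (172,280) and the microscope stage at about (150,200). Next I'll crop closer on the rods.

```bash
cat > h.py <<'E'
import numpy as np, cv2
from scipy.spatial.transform import Rotation as R
from cell import telemetry, viewer
H,W=384,512
def cam(n):
    c=viewer.camera_info(n); f=H/2/np.tan(np.radians(c['fovy'])/2)
    return c,f
def ray(n,u,v,obs=None):
    c,f=cam(n)
    if n!='wrist':
        d=np.array([(u-c['cx'])/f,(v-c['cy'])/f,1]); Rm=cv2.Rodrigues(c['rvec'])[0]
        o=-Rm.T@c['tvec']; d=Rm.T@d
    else:
        x,y=u-c['cx'],v-c['cy']; r=np.hypot(x,y); t=r/f
        d=np.array([np.sin(t)*x/max(r,1e-9),np.sin(t)*y/max(r,1e-9),np.cos(t)])
        M=c['mount']; Rt=R.from_rotvec(obs['tcp_rot']).as_matrix()
        o=obs['tcp_pos']+Rt@M[:3,3]; d=Rt@M[:3,:3]@d
    return o,d/np.linalg.norm(d)
def plane(n,u,v,z,obs=None):
    o,d=ray(n,u,v,obs); return o+d*(z-o[2])/d[2]
def proj(n,p,obs=None):
    c,f=cam(n); p=np.asarray(p,float)
    if n!='wrist':
        q=cv2.Rodrigues(c['rvec'])[0]@p+c['tvec']; return np.array([c['cx']+f*q[0]/q[2],c['cy']+f*q[1]/q[2]])
    M=c['mount']; Rt=R.from_rotvec(obs['tcp_rot']).as_matrix()
    q=Rt.T@(p-obs['tcp_pos']); q=M[:3,:3].T@(q-M[:3,3])
    r=np.hypot(q[0],q[1]); t=np.arctan2(r,q[2]); return np.array([c['cx']+f*t*q[0]/r,c['cy']+f*t*q[1]/r])
def tri(rays):
    A=np.zeros((3,3));b=np.zeros(3)
    for o,d in rays:
        P=np.eye(3)-np.outer(d,d);A+=P;b+=P@o
    x=np.linalg.solve(A,b); return x,[np.linalg.norm((np.eye(3)-np.outer(d,d))@(x-o)) for o,d in rays]
def crop(src,x0,y0,w,h,k,out):
    im=cv2.imread(src)[y0:y0+h,x0:x0+w]; im=cv2.resize(im,None,fx=k,fy=k,interpolation=cv2.INTER_CUBIC)
    cv2.imwrite(out,im)
E
python3 - <<'E'
from h import *
crop('pics/top0.png',290,130,100,100,6,'pics/c1.png')
crop('pics/side0.png',230,255,130,100,6,'pics/c2.png')
crop('pics/top0.png',220,135,100,75,8,'pics/c3.png')
crop('pics/side0.png',200,110,120,140,4,'pics/c4.png')
E
```

```text
(no output)
```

View pics/c1.png

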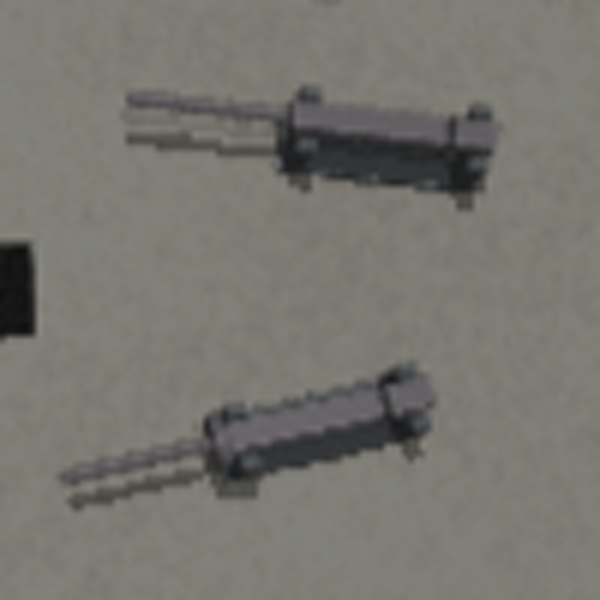

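View pics/c2.png

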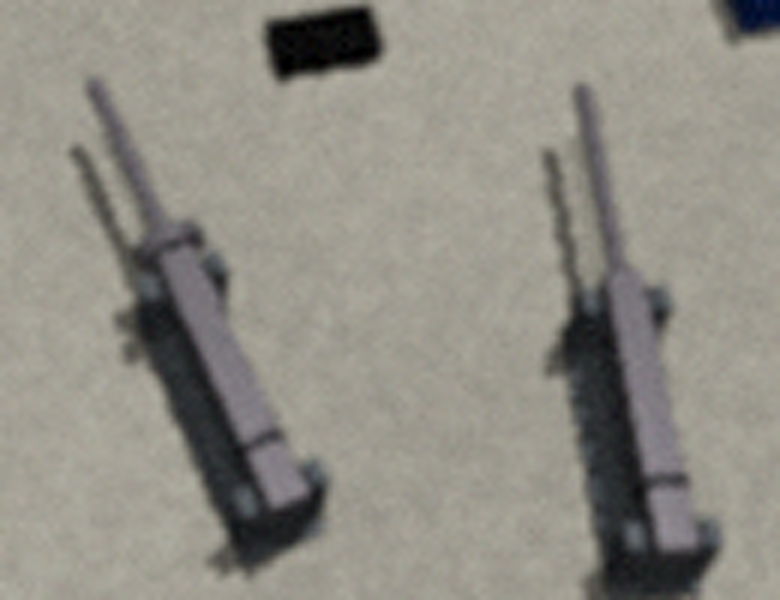

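View pics/c3.png

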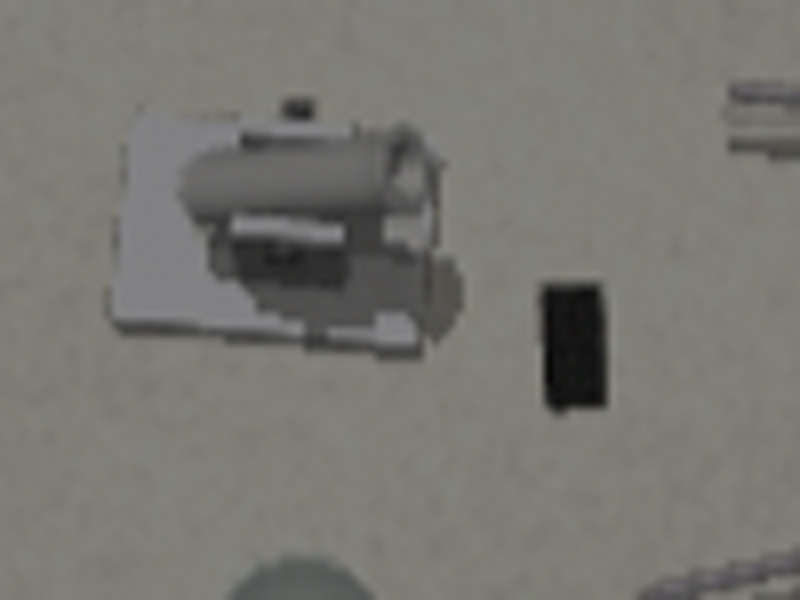

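View pics/c4.png

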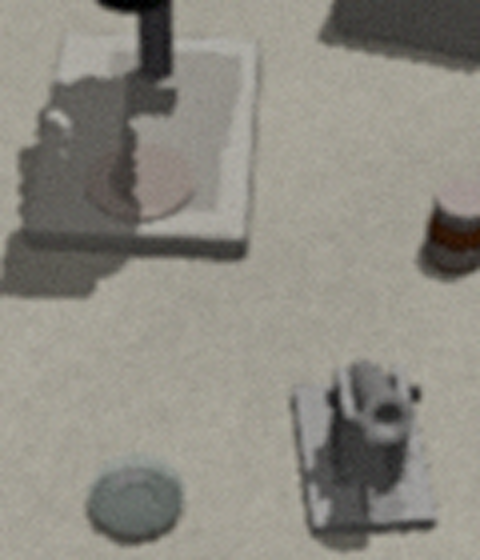

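Two things could be taken for the gauge:
- **Near rod:** top (340,202), side (265,318). It has a round collar at side (258,295).
- **Far rod:** top (350,153), side (336,320). It has no collar, so it is the plain probe.

So the near rod is the gauge. Two things could be taken for the tube: the grey stand at top (256,160), which is the right one, and the purple stand at (172,280), which is excluded. Now I'll measure.

Run:
```python
from h import *
np.set_printoptions(precision=4,suppress=True)
T=lambda x,y:(290+x/6,130+y/6)
S=lambda x,y:(230+x/6,255+y/6)
def tr(a,b): return tri([ray('top',*a),ray('side',*b)])
print('tip',tr(T(65,477),S(95,80)), plane('top',*T(65,477),.046),plane('side',*S(95,80),.046))
print('rear end top',plane('top',*T(432,388),.054),plane('side',*S(290,502),.054))
print('front top', plane('top',*T(215,440),.054))
U=lambda x,y:(220+x/8,135+y/8); V=lambda x,y:(200+x/4,110+y/4)
print('mouth',tr(U(410,175),V(388,412)),plane('top',*U(410,175),.12),plane('side',*V(388,412),.12))
a=plane('top',*U(115,318),.014);b=plane('top',*U(420,344),.014);c=plane('top',*U(135,116),.014)
print('foot',a,b,c,np.arctan2(b[0]-a[0],a[1]-b[1]), np.linalg.norm(a-b),np.linalg.norm(a-c))
print('foot side',[plane('side',*V(*p),.014) for p in((295,390),(435,520),(315,525))])
print('stage',plane('side',*V(140,182),.03))
L=[plane('side',*V(*p),.026) for p in((22,235),(245,243),(258,38),(65,38))];print('base',L)
```

```text
tip (array([ 0.4326, -0.087 ,  0.0494]), [np.float64(0.0012153523160373637), np.float64(0.0012153523160372808)]) [ 0.4318 -0.0873  0.046 ] [ 0.4341 -0.0849  0.046 ]
rear end top [ 0.4737 -0.2795  0.054 ] [ 0.4737 -0.2776  0.054 ]
front top [ 0.4486 -0.1653  0.054 ]
mouth (array([0.5838, 0.0029, 0.1307]), [np.float64(0.001991229928218554), np.float64(0.0019912299282184736)]) [0.5846 0.0029 0.12  ] [0.5891 0.0113 0.12  ]
foot [0.5558 0.1244 0.014 ] [ 0.542  -0.0011  0.014 ] [0.6419 0.1155 0.014 ] -0.10966195060922032 0.12625133533703126 0.08656452615628081
foot side [array([0.5575, 0.1247, 0.014 ]), array([ 0.6286, -0.0101,  0.014 ]), array([0.5437, 0.0014, 0.014 ])]
stage [0.4751 0.36   0.03  ]
base [array([0.3697, 0.3183, 0.026 ]), array([0.5492, 0.2755, 0.026 ]), array([0.6168, 0.5426, 0.026 ]), array([0.4369, 0.5756, 0.026 ])]
```

```bash
cat >> h.py <<'E'
def pose_rod(u,pitch=0.0,back=0.0):
    """tool rot: tool x along u (rod dir), z perpendicular 'down'; back>0 leans body to the rear by back rad"""
    u=np.asarray(u,float);u/=np.linalg.norm(u)
    s=np.cross([0,0,1.],u);s/=np.linalg.norm(s) # left of rod
    y=-s; z=np.cross(u,y); Rm=np.c_[u,y,z]      # tool
    return R.from_matrix(Rm)*R.from_rotvec([0,-back,0])
def plan(p,Rt,maxt=.055,maxr=9.5,n=None,obs=None):
    o=obs or telemetry.get_obs(); p0=o['tcp_pos'];R0=R.from_rotvec(o['tcp_rot'])
    rv=(R0.inv()*Rt).as_rotvec(); 
    if n is None: n=int(max(np.ceil(np.linalg.norm(p-p0)/maxt),np.ceil(np.degrees(np.linalg.norm(rv))/maxr),1))
    print('n',n,'dist',np.linalg.norm(p-p0).round(4),'ang',np.degrees(np.linalg.norm(rv)).round(2))
    for k in range(n):
        Rk=R0*R.from_rotvec(rv*k/n); t=Rk.inv().apply((p-p0)/n)
        print('[%.4f,%.4f,%.4f]'%tuple(t),'[%.2f,%.2f,%.2f]'%tuple(np.degrees(rv)/n))
def show(): 
    o=telemetry.get_obs(); m=R.from_rotvec(o['tcp_rot']).as_matrix()
    print('t',o['time_s'].__round__(2),'p',o['tcp_pos'].round(4),'x',m[:,0].round(3),'z',m[:,2].round(3),'F',o['wrist_force'].round(1),'op',round(o['opening'],4),'q',o['q'].round(2)); return o
E
python3 - <<'E'
from h import *
np.set_printoptions(precision=3,suppress=True)
for p,z in (((65,150),.46),((60,185),.44),((105,170),.46),((150,185),.38),((128,172),.46),((172,280),.1),((345,118),0),((258,215),0)): print(p,plane('top',*p,z))
u=[-.208,.978,0]
r=pose_rod(u,back=np.radians(15));m=r.as_matrix();print(m)
plan(np.array([.17,.34,.30]),R.from_rotvec(telemetry.get_obs()['tcp_rot']))
E
```

```text
(65, 150) [0.517 0.446 0.46 ]
(60, 185) [0.445 0.463 0.44 ]
(105, 170) [0.471 0.357 0.46 ]
(150, 185) [0.453 0.287 0.38 ]
(128, 172) [0.466 0.308 0.46 ]
(172, 280) [0.224 0.302 0.1  ]
(345, 118) [ 0.748 -0.253  0.   ]
(258, 215) [0.422 0.049 0.   ]
[[-0.201  0.978  0.054]
 [ 0.945  0.208 -0.253]
 [-0.259  0.    -0.966]]
n 5 dist 0.2493 ang 0.0
[-0.0023,-0.0489,-0.0095] [0.00,0.00,0.00]
[-0.0023,-0.0489,-0.0095] [0.00,0.00,0.00]
[-0.0023,-0.0489,-0.0095] [0.00,0.00,0.00]
[-0.0023,-0.0489,-0.0095] [0.00,0.00,0.00]
[-0.0023,-0.0489,-0.0095] [0.00,0.00,0.00]
```

```bash
sed -i 's/\[0,-back,0\]/[0,back,0]/' h.py
python3 - <<'E'
from h import *
print(pose_rod([-.208,.978,0],back=.26).as_matrix().round(3))
E
```

```text
[[-0.201  0.978 -0.053]
 [ 0.945  0.208  0.251]
 [ 0.257  0.    -0.966]]
```

Emit:
{"name": "play_rows", "arguments": {
  "fingers": [0.085,0.085,0.085,0.085,0.085],
  "translation": [
    [-0.002,-0.049,-0.012],
    [-0.002,-0.049,-0.012],
    [-0.002,-0.049,-0.012],
    [-0.002,-0.049,-0.012],
    [-0.002,-0.049,-0.012]
  ],
  "turn": [
    [0,0,0],
    [0,0,0],
    [0,0,0],
    [0,0,0],
    [0,0,0]
  ]
}}

```text
time_s: 0.78
tcp_pos: [0.1662, 0.3346, 0.3098]
tcp_rot: [-0.674, -3.066, 0.015]
wrist_force: [0.5, -0.6, 0.5]
opening: 0.0852
```

Run:
```python
from h import *
show()
Rt=pose_rod([-.5,.86,0]); plan(np.array([.38,.10,.30]),Rt)
```

```text
t 0.78 p [0.1662 0.3346 0.3098] x [-0.908  0.42   0.001] z [-0.005 -0.009 -1.   ] F [ 0.5 -0.6  0.5] op 0.0852 q [ 0.99 -0.26  2.1  -0.    1.31 -0.14]
n 6 dist 0.3176 ang 35.02
[-0.0488,-0.0205,0.0018] [-0.09,0.02,5.84]
[-0.0506,-0.0155,0.0018] [-0.09,0.02,5.84]
[-0.0519,-0.0102,0.0017] [-0.09,0.02,5.84]
[-0.0527,-0.0049,0.0017] [-0.09,0.02,5.84]
[-0.0529,0.0005,0.0017] [-0.09,0.02,5.84]
[-0.0526,0.0058,0.0016] [-0.09,0.02,5.84]
```

Emit:
{"name": "play_rows", "arguments": {
  "fingers": [0.085,0.085,0.085,0.085,0.085,0.085],
  "translation": [
    [-0.049,-0.0205,0.002],
    [-0.0505,-0.0155,0.002],
    [-0.052,-0.01,0.002],
    [-0.053,-0.005,0.002],
    [-0.053,0.0005,0.002],
    [-0.0525,0.006,0.002]
  ],
  "turn": [
    [-0.1,0,5.8],
    [-0.1,0,5.8],
    [-0.1,0,5.8],
    [-0.1,0,5.8],
    [-0.1,0,5.8],
    [-0.1,0,5.8]
  ]
}}

```text
time_s: 1.52
tcp_pos: [0.382, 0.0928, 0.2998]
tcp_rot: [1.572, 2.713, 0.015]
wrist_force: [-0.3, -0.3, 0.4]
opening: 0.0843
```

Run:
```python
from h import *
show()
u=np.array([-.208,.978,0]); g=np.array([.4625,-.226,.046])-0.015*u
Rt=pose_rod(u,back=np.radians(15)); zt=Rt.as_matrix()[:,2]
print('grasp tcp',g-0.003*zt); plan(g-0.003*zt-zt*0.14,Rt)
```

```text
t 1.52 p [0.382  0.0928 0.2998] x [-0.497  0.868 -0.   ] z [ 0.01   0.005 -1.   ] F [-0.3 -0.3  0.4] op 0.0843 q [ 0.12 -0.22  2.09  0.    1.26 -0.4 ]
grasp tcp [ 0.46578152 -0.24142947  0.04889778]
n 8 dist 0.3979 ang 23.2
[-0.0458,-0.0132,0.0143] [-0.21,1.85,2.22]
[-0.0467,-0.0115,0.0128] [-0.21,1.85,2.22]
[-0.0475,-0.0097,0.0112] [-0.21,1.85,2.22]
[-0.0482,-0.0079,0.0097] [-0.21,1.85,2.22]
[-0.0487,-0.0060,0.0081] [-0.21,1.85,2.22]
[-0.0491,-0.0042,0.0065] [-0.21,1.85,2.22]
[-0.0495,-0.0023,0.0049] [-0.21,1.85,2.22]
[-0.0496,-0.0004,0.0033] [-0.21,1.85,2.22]
```

Emit:
{"name": "play_rows", "arguments": {
  "fingers": [0.085,0.085,0.085,0.085,0.085,0.085,0.085,0.085,0.085],
  "translation": [
    [-0.046,-0.013,0.014],
    [-0.0465,-0.0115,0.013],
    [-0.0475,-0.0095,0.011],
    [-0.048,-0.008,0.01],
    [-0.0485,-0.006,0.008],
    [-0.049,-0.004,0.0065],
    [-0.0495,-0.0025,0.005],
    [-0.0495,0,0.0035],
    [0,0,0]
  ],
  "turn": [
    [-0.2,1.9,2.2],
    [-0.2,1.9,2.2],
    [-0.2,1.9,2.2],
    [-0.2,1.9,2.2],
    [-0.2,1.8,2.2],
    [-0.2,1.8,2.2],
    [-0.2,1.8,2.2],
    [-0.2,1.8,2.2],
    [0,0,0]
  ]
}}

```text
time_s: 2.65
tcp_pos: [0.4756, -0.2917, 0.1771]
tcp_rot: [-1.855, -2.259, -0.256]
wrist_force: [-0.5, 0.6, -0.4]
opening: 0.0852
```

Run:
```python
from h import *
o=show(); im=viewer.capture('wrist'); im=im[:,:,::-1].copy()
cv2.imwrite('pics/w1raw.png',im)
u=np.array([-.208,.978,0]); g=np.array([.4625,-.226,.046])
for d in (-.055,0,.055,.063,.143):
    p=proj('wrist',g+d*u,o); print(d,p.round(1)); cv2.circle(im,tuple(int(v) for v in p.round()),2,(0,0,255),-1)
cv2.imwrite('pics/w1.png',im)
```

```text
t 2.65 p [ 0.4756 -0.2917  0.1771] x [-0.188  0.945  0.268] z [-0.049  0.263 -0.964] F [-0.5  0.6 -0.4] op 0.0852 q [-0.72  0.38  1.73  0.18  1.25 -0.99]
-0.055 [251.3 216.4]
0 [250.4 156. ]
0.055 [249.6  97.6]
0.063 [249.5  89.5]
0.143 [248.6  17.4]
```

View pics/w1.png

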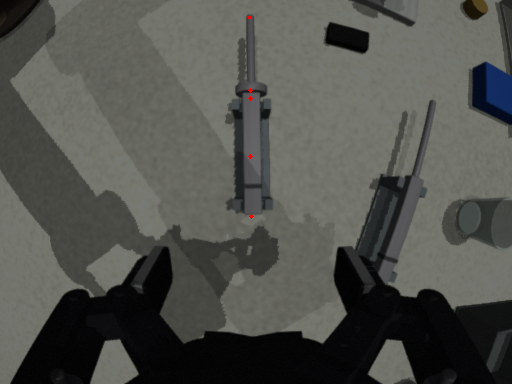

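Run:
```python
from h import *
o=telemetry.get_obs()
print(plane('wrist',388,282,.054,o),plane('wrist',432,101,.046,o))
for p in ((252,211,.054),(252,104,.054),(250,15,.046)): print(plane('wrist',*p,o))
u=np.array([-.208,.978,0]); g=np.array([.4625,-.226,.046])-0.015*u
Rt=pose_rod(u,back=np.radians(15)); zt=Rt.as_matrix()[:,2]
plan(g-0.003*zt-zt*0.05,Rt)
```

```text
[ 0.62013868 -0.3170996   0.054     ] [ 0.63960644 -0.12268984  0.046     ]
[ 0.47324708 -0.27226525  0.054     ]
[ 0.45448302 -0.17800414  0.054     ]
[ 0.43296746 -0.08049489  0.046     ]
n 2 dist 0.0886 ang 0.94
[0.0068,-0.0000,0.0438] [0.19,-0.28,-0.33]
[0.0070,0.0002,0.0437] [0.19,-0.28,-0.33]
```

Emit:
{"name": "play_rows", "arguments": {
  "fingers": [0.05,0.05,0.05,0.05],
  "translation": [
    [0.007,0,0.044],
    [0.007,0,0.044],
    [0,0,0],
    [0,0,0]
  ],
  "turn": [
    [0.2,-0.3,-0.3],
    [0.2,-0.3,-0.3],
    [0,0,0],
    [0,0,0]
  ]
}}

```text
time_s: 3.2
tcp_pos: [0.4697, -0.2513, 0.0992]
tcp_rot: [-1.843, -2.283, -0.242]
wrist_force: [-0.1, 0.1, 0.3]
opening: 0.0499
```

Run:
```python
from h import *
o=show(); im=viewer.capture('wrist'); im=im[:,:,::-1].copy()
cv2.imwrite('pics/w2.png',im)
u=np.array([-.208,.978,0]); g=np.array([.4625,-.225,.046])-0.014*u
Rt=pose_rod(u,back=np.radians(15)); zt=Rt.as_matrix()[:,2]
plan(g-0.003*zt,Rt)
```

```text
t 3.2 p [ 0.4697 -0.2513  0.0992] x [-0.204  0.945  0.254] z [-0.051  0.249 -0.967] F [-0.1  0.1  0.3] op 0.0499 q [-0.67  0.43  1.84  0.19  1.08 -0.98]
n 1 dist 0.0517 ang 0.31
[-0.0009,-0.0015,0.0517] [0.12,0.24,0.17]
```

View pics/w2.png

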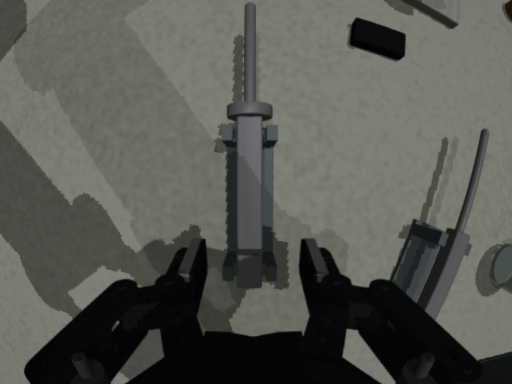

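Run:
```python
from h import *
o=telemetry.get_obs()
for p in ((249,286,.054),(249,253,.054),(249,116,.054),(250,104,.060),(249.5,5,.046)): print(p,plane('wrist',*p,o))
```

```text
(249, 286, 0.054) [ 0.47377513 -0.27516508  0.054     ]
(249, 253, 0.054) [ 0.46914368 -0.25329581  0.054     ]
(249, 116, 0.054) [ 0.45116325 -0.16938158  0.054     ]
(250, 104, 0.06) [ 0.45048173 -0.16313401  0.06      ]
(249.5, 5, 0.046) [ 0.4329279  -0.08432683  0.046     ]
```

Emit:
{"name": "play_rows", "arguments": {
  "fingers": [0.05,0.05,0.05,0],
  "translation": [
    [0,-0.0005,0.026],
    [0,-0.0005,0.026],
    [0,0,0],
    [0,0,0]
  ],
  "turn": [
    [0,0.1,0.1],
    [0,0.1,0.1],
    [0,0,0],
    [0,0,0]
  ]
}}

```text
time_s: 3.75
tcp_pos: [0.4725, -0.2441, 0.0565]
tcp_rot: [-1.855, -2.291, -0.247]
wrist_force: [0.5, -0.7, 0.1]
opening: 0.0333
```

Emit:
{"name": "play_rows", "arguments": {
  "fingers": [0,0,0],
  "translation": [
    [0,0,0],
    [0,0,0],
    [0,0,0]
  ],
  "turn": [
    [0,0,0],
    [0,0,0],
    [0,0,0]
  ]
}}

```text
time_s: 4.12
tcp_pos: [0.4694, -0.2463, 0.0589]
tcp_rot: [-1.848, -2.293, -0.237]
wrist_force: [-0.7, 0.4, -0.8]
opening: 0.0144
```

Run:
```python
from h import *
o=show(); im=viewer.capture('wrist'); im=im[:,:,::-1].copy()
cv2.imwrite('pics/w3.png',im)
```

```text
t 4.12 p [ 0.4694 -0.2463  0.0589] x [-0.207  0.948  0.244] z [-0.045  0.24  -0.97 ] F [-0.7  0.4 -0.8] op 0.0144 q [-0.66  0.49  1.86  0.2   0.99 -0.99]
```

View pics/w3.png

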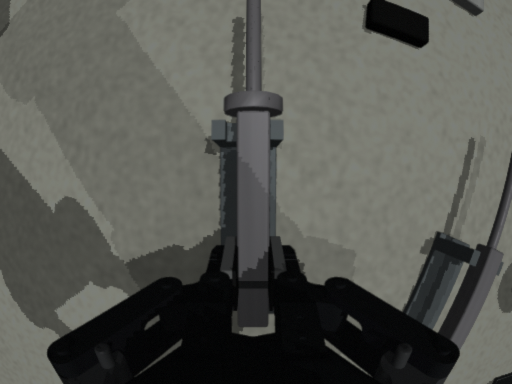

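Run:
```python
from h import *
for _ in range(5): print(telemetry.get_obs()['tcp_pos'].round(4),telemetry.get_obs()['time_s'])
for _ in range(3): viewer.capture('side'); o=telemetry.get_obs(); print(o['tcp_pos'].round(4),o['time_s'],o['opening'])
```

```text
[ 0.4694 -0.2463  0.0589] 4.175
[ 0.4694 -0.2463  0.0589] 4.175
[ 0.4694 -0.2463  0.0589] 4.175
[ 0.4694 -0.2463  0.0589] 4.175
[ 0.4694 -0.2463  0.0589] 4.175
[ 0.4694 -0.2463  0.0588] 4.225 0.014242242423351878
[ 0.4694 -0.2463  0.0586] 4.275 0.014264534815423587
[ 0.4694 -0.2462  0.0586] 4.325 0.014819453462984297
```

Emit:
{"name": "play_rows", "arguments": {
  "fingers": [0.04,0.04,0.04,0.04],
  "translation": [
    [0,0,0],
    [0,0,0],
    [0,0,0.008],
    [0,0,0]
  ],
  "turn": [
    [0,0,0],
    [0,0,0],
    [0,0,0],
    [0,0,0]
  ]
}}

```text
time_s: 4.82
tcp_pos: [0.4704, -0.2441, 0.0507]
tcp_rot: [-1.849, -2.294, -0.239]
wrist_force: [-0.1, 0.2, 0.3]
opening: 0.0397
```

Run:
```python
from h import *
viewer.capture('top');show()
viewer.capture('top');show()
```

```text
t 4.88 p [ 0.4708 -0.2444  0.0511] x [-0.207  0.948  0.242] z [-0.042  0.239 -0.97 ] F [ 0.8  0.8 -1.2] op 0.0403 q [-0.65  0.5   1.86  0.2   0.97 -1.  ]
t 4.92 p [ 0.471  -0.2446  0.0513] x [-0.207  0.948  0.242] z [-0.042  0.239 -0.97 ] F [-0.5 -0.2 -0.1] op 0.0399 q [-0.65  0.5   1.86  0.2   0.97 -1.  ]
```

Emit:
{"name": "play_rows", "arguments": {
  "fingers": [0.04,0,0,0,0],
  "translation": [
    [0,-0.003,0.002],
    [0,0,0],
    [0,0,0],
    [0,0,0],
    [0,0,0]
  ],
  "turn": [
    [0,0,0],
    [0,0,0],
    [0,0,0],
    [0,0,0],
    [0,0,0]
  ]
}}

```text
time_s: 5.55
tcp_pos: [0.4681, -0.2451, 0.0495]
tcp_rot: [-1.851, -2.296, -0.239]
wrist_force: [-0.3, -0.4, -0.4]
opening: 0.015
```

Run:
```python
from h import *
o=show(); o=telemetry.get_obs()
plan(o['tcp_pos']+[0,0,.1],R.from_rotvec(o['tcp_rot']),n=4)
```

```text
t 5.55 p [ 0.4681 -0.2451  0.0495] x [-0.207  0.948  0.241] z [-0.041  0.238 -0.97 ] F [-0.3 -0.4 -0.4] op 0.015 q [-0.66  0.5   1.87  0.2   0.97 -1.  ]
n 4 dist 0.1 ang 0.0
[0.0060,0.0003,-0.0243] [0.00,0.00,0.00]
[0.0060,0.0003,-0.0243] [0.00,0.00,0.00]
[0.0060,0.0003,-0.0243] [0.00,0.00,0.00]
[0.0060,0.0003,-0.0243] [0.00,0.00,0.00]
```

Emit:
{"name": "play_rows", "arguments": {
  "fingers": [0,0,0,0,0,0,0],
  "translation": [
    [0.006,0,-0.024],
    [0.006,0,-0.024],
    [0.006,0,-0.024],
    [0.006,0,-0.024],
    [0.006,0,-0.024],
    [0.006,0,-0.024],
    [0.006,0,-0.024]
  ],
  "turn": [
    [0,0,0],
    [0,0,0],
    [0,0,0],
    [0,0,0],
    [0,0,0],
    [0,0,0],
    [0,0,0]
  ]
}}

```text
time_s: 6.42
tcp_pos: [0.4632, -0.2434, 0.2233]
tcp_rot: [-1.845, -2.289, -0.235]
wrist_force: [1.0, -0.6, -0.5]
opening: 0.0151
```

Run:
```python
from h import *
o=show()
for n in('wrist','side','top'):
    im=viewer.capture(n); cv2.imwrite(f'pics/{n}4.png',im[:,:,::-1]); 
    if n=='wrist': print(telemetry.get_obs()['tcp_pos'],telemetry.get_obs()['tcp_rot'])
show()
```

```text
t 6.42 p [ 0.4632 -0.2434  0.2233] x [-0.206  0.947  0.247] z [-0.049  0.242 -0.969] F [ 1.  -0.6 -0.5] op 0.0151 q [-0.66  0.25  1.79  0.17  1.29 -0.93]
[ 0.46495305 -0.24460594  0.22698   ] [-1.84808489 -2.29382175 -0.23654197]
t 6.58 p [ 0.4642 -0.2442  0.2238] x [-0.207  0.947  0.244] z [-0.046  0.24  -0.97 ] F [-0.1  0.5 -0.8] op 0.0152 q [-0.66  0.25  1.79  0.17  1.29 -0.94]
```

View pics/wrist4.png

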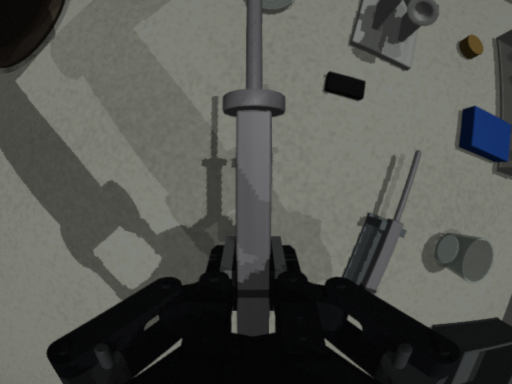

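View pics/side4.png

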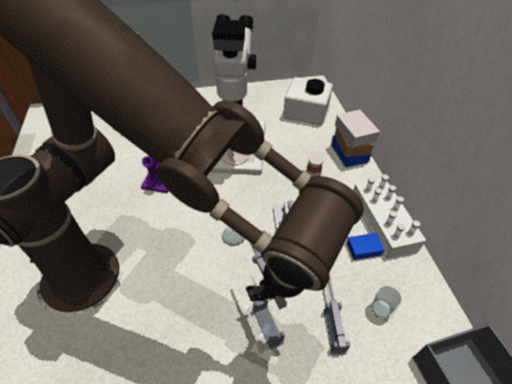

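View pics/top4.png

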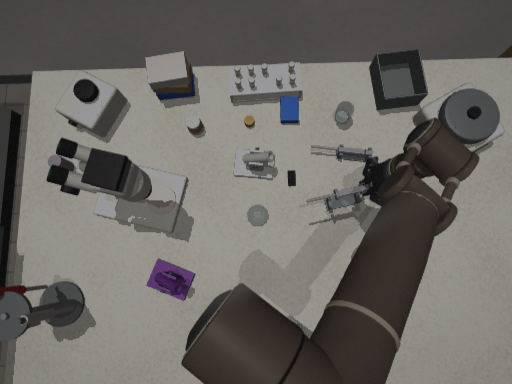

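```bash
cat >> h.py <<'E'
def rodpt(d,o,s=.021,a=.243,lat=0.0):
    return o['tcp_pos']+R.from_rotvec(o['tcp_rot']).apply([ (d+s)*np.cos(a), lat*1.0, .003+(d+s)*np.sin(a)])
E
python3 - <<'E'
from h import *
o=telemetry.get_obs()
o['tcp_pos']=np.array([.4645,-.2445,.2255])
for n in('wrist','side','top'):
    im=cv2.imread(f'pics/{n}4.png')
    ps=[]
    for d in (-.055,0,.055,.063,.143):
        p=proj(n,rodpt(d,o),o);ps.append(p)
        print(n,d,p.round(1))
    if n!='wrist':
        x0,y0=(200,240) if n=='side' else (290,160)
        im=cv2.resize(im[y0:y0+100,x0:x0+130],None,fx=6,fy=6,interpolation=cv2.INTER_CUBIC)
        for p in ps: cv2.circle(im,(int((p[0]-x0)*6+3),int((p[1]-y0)*6+3)),3,(0,0,255),-1)
    else:
        for p in ps: cv2.circle(im,tuple(int(v) for v in p.round()),2,(0,0,255),-1)
    cv2.imwrite(f'pics/{n}4m.png',im)
E
```

```text
wrist -0.055 [250.  328.6]
wrist 0 [249.7 226.8]
wrist 0.055 [249.6 111.5]
wrist 0.063 [249.6  95.5]
wrist 0.143 [250.  -34.1]
side -0.055 [282.4 306.7]
side 0 [270.1 282. ]
side 0.055 [258.9 259.6]
side 0.063 [257.3 256.4]
side 0.143 [242.8 227.4]
top -0.055 [376.6 185. ]
top 0 [356.8 189.7]
top 0.055 [336.9 194.4]
top 0.063 [334.  195.1]
top 0.143 [305.1 201.9]
```

View pics/wrist4m.png

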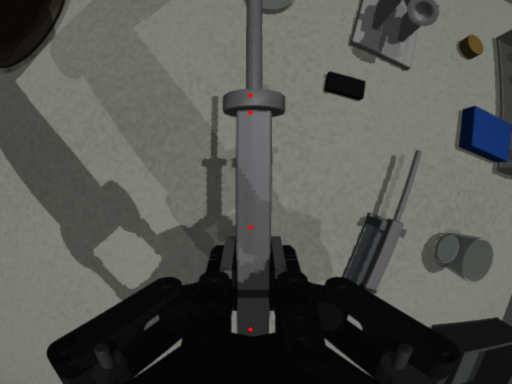

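View pics/side4m.png

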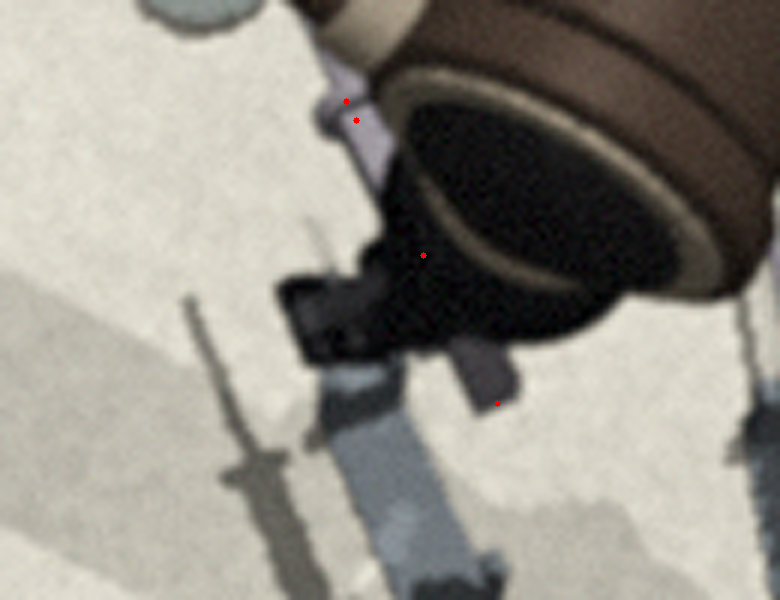

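View pics/top4m.png

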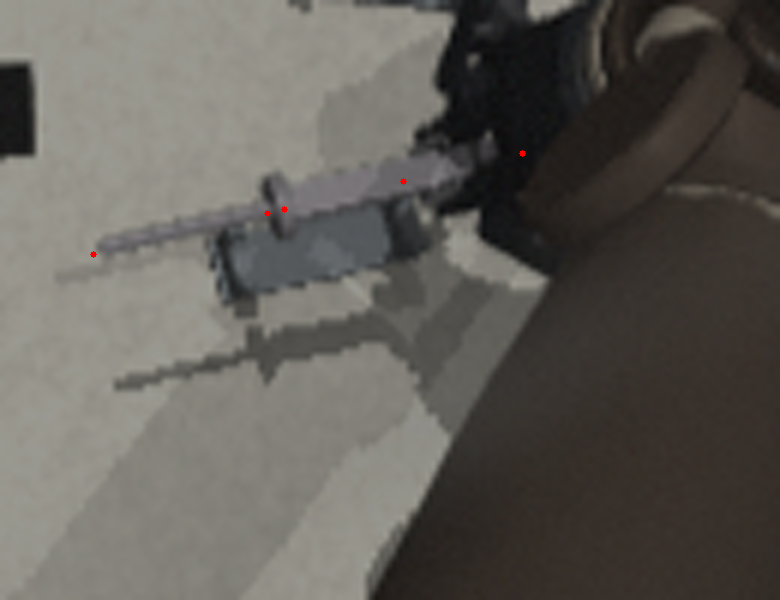

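```bash
cat >> h.py <<'E'
S0,A0,L0=.019,.243,.002
def tcp_for(d,point,pos,s=S0,a=A0,lat=L0):
    Rt=pose_rod(d,back=a)
    return np.asarray(pos)-Rt.apply([(point+s)*np.cos(a),lat,.003+(point+s)*np.sin(a)]),Rt
def tubedir(yaw=.11,el=.611): return np.array([np.sin(yaw)*np.cos(el),np.cos(yaw)*np.cos(el),-np.sin(el)])
E
python3 - <<'E'
from h import *
d=tubedir(); m=np.array([.587,.006,.12])
p,Rt=tcp_for(d,.143,m-.08*d); print(p); plan(p,Rt)
E
```

```text
[ 0.56337074 -0.1897258   0.26163136]
n 5 dist 0.1193 ang 39.72
[0.0081,0.0217,-0.0056] [0.29,-6.99,3.76]
[0.0087,0.0211,-0.0068] [0.29,-6.99,3.76]
[0.0092,0.0205,-0.0080] [0.29,-6.99,3.76]
[0.0095,0.0199,-0.0092] [0.29,-6.99,3.76]
[0.0095,0.0192,-0.0105] [0.29,-6.99,3.76]
```

Emit:
{"name": "play_rows", "arguments": {
  "fingers": [0,0,0,0,0,0,0],
  "translation": [
    [0.008,0.0215,-0.0055],
    [0.0085,0.021,-0.007],
    [0.009,0.0205,-0.008],
    [0.0095,0.02,-0.009],
    [0.0095,0.019,-0.0105],
    [0,0,0],
    [0,0,0]
  ],
  "turn": [
    [0.3,-7,3.8],
    [0.3,-7,3.8],
    [0.3,-7,3.8],
    [0.3,-7,3.8],
    [0.3,-7,3.8],
    [0,0,0],
    [0,0,0]
  ]
}}

```text
time_s: 7.45
tcp_pos: [0.5595, -0.1879, 0.2481]
tcp_rot: [2.148, 1.902, -0.43]
wrist_force: [0.6, -0.3, -0.7]
opening: 0.0149
```

```bash
cat > look.py <<'E'
import sys
from h import *
tag=sys.argv[1]
for n in sys.argv[2:]:
    im=viewer.capture(n); o=show(); np.save(f'pics/{n}{tag}.npy',np.r_[o['tcp_pos'],o['tcp_rot']]); cv2.imwrite(f'pics/{n}{tag}.png',im[:,:,::-1])
E
python3 look.py 5 wrist top side
python3 -c "
from h import *
crop('pics/top5.png',220,120,130,100,6,'pics/top5c.png')
crop('pics/side5.png',220,160,130,100,6,'pics/side5c.png')"
```

```text
t 7.5 p [ 0.5594 -0.188   0.2481] x [ 0.11   0.922 -0.372] z [-0.06  -0.367 -0.928] F [ 0.7  0.7 -0.5] op 0.0149 q [-0.21  0.25  1.76 -0.42  1.14  0.09]
t 7.55 p [ 0.5594 -0.1886  0.2486] x [ 0.111  0.921 -0.372] z [-0.06  -0.368 -0.928] F [ 0.9  0.  -0.5] op 0.0147 q [-0.21  0.25  1.76 -0.42  1.14  0.09]
t 7.6 p [ 0.5596 -0.189   0.2491] x [ 0.112  0.921 -0.373] z [-0.059 -0.368 -0.928] F [ 0.3 -0.3 -0.6] op 0.015 q [-0.21  0.25  1.76 -0.42  1.14  0.09]
```

View pics/wrist5.png

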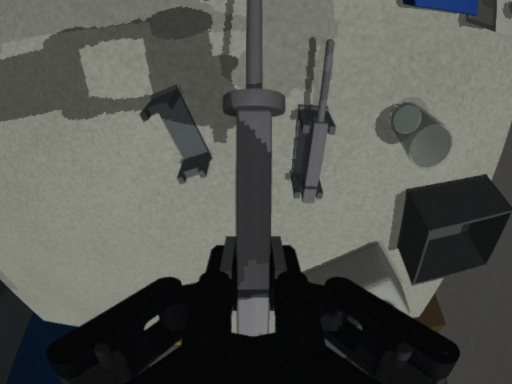

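View pics/top5c.png

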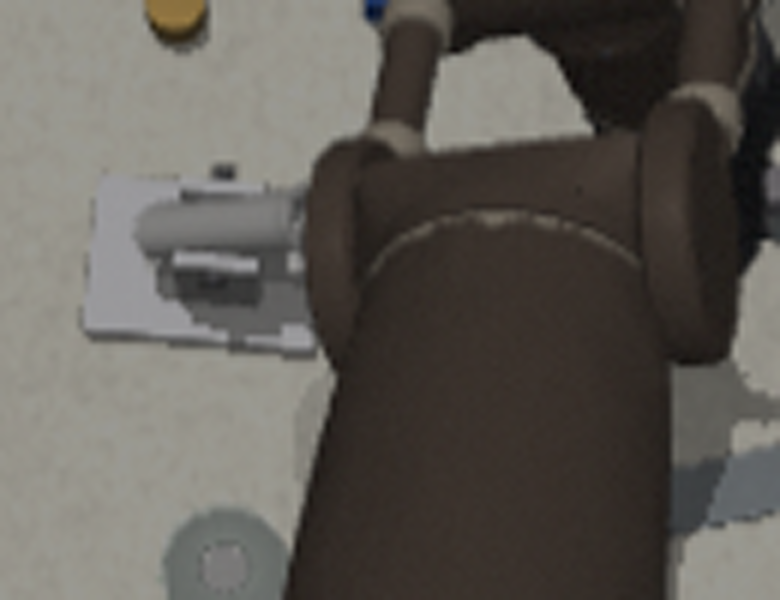

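View pics/side5c.png

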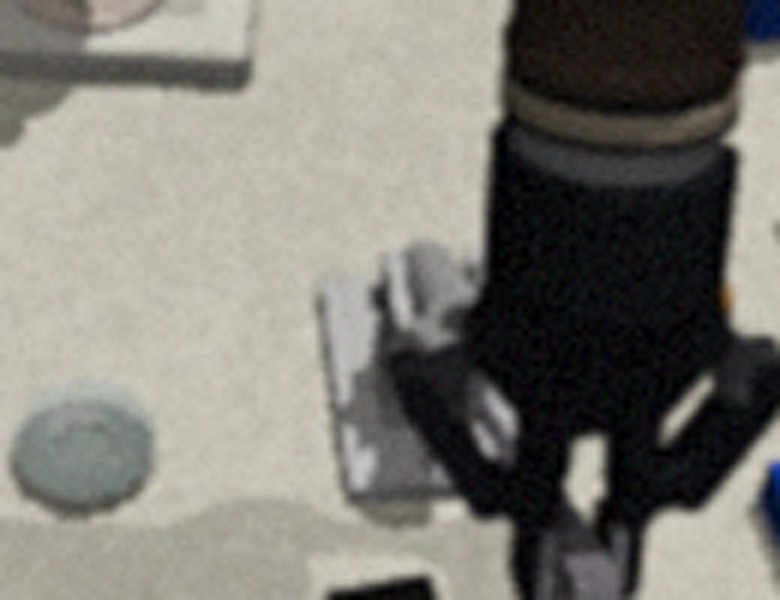

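Run:
```python
from h import *
m=np.array([.587,.006,.12]);d=tubedir()
for el in (-.2,-.35,-.1):
  for pos in ((.53,-.16,.22),(.53,-.20,.20),(.54,-.22,.18)):
    Rt=pose_rod(tubedir(.11,el),back=A0); o=dict(tcp_pos=np.array(pos),tcp_rot=Rt.as_rotvec())
    print(el,pos,proj('wrist',m,o).round(0),proj('wrist',m+.1*d,o).round(0),'tip',rodpt(.143,o).round(3),proj('wrist',rodpt(.143,o),o).round(0))
    if el==-.2: plan(np.array(pos),Rt)
```

```text
-0.2 (0.53, -0.16, 0.22) [292.  68.] [283.  37.] tip [0.548 0.001 0.25 ] [250. -34.]
n 5 dist 0.0506 ang 47.28
[0.0068,-0.0065,0.0036] [-0.15,9.45,-0.20]
[0.0062,-0.0065,0.0047] [-0.15,9.45,-0.20]
[0.0054,-0.0065,0.0056] [-0.15,9.45,-0.20]
[0.0044,-0.0065,0.0064] [-0.15,9.45,-0.20]
[0.0033,-0.0065,0.0070] [-0.15,9.45,-0.20]
-0.2 (0.53, -0.2, 0.2) [287.  23.] [279.   4.] tip [ 0.548 -0.039  0.23 ] [250. -34.]
n 5 dist 0.0584 ang 47.28
[0.0010,-0.0055,0.0103] [-0.15,9.45,-0.20]
[-0.0007,-0.0055,0.0103] [-0.15,9.45,-0.20]
[-0.0024,-0.0055,0.0100] [-0.15,9.45,-0.20]
[-0.0040,-0.0056,0.0095] [-0.15,9.45,-0.20]
[-0.0054,-0.0056,0.0087] [-0.15,9.45,-0.20]
-0.2 (0.54, -0.22, 0.18) [275.  -5.] [269. -17.] tip [ 0.558 -0.059  0.21 ] [250. -34.]
n 5 dist 0.0782 ang 47.28
[-0.0010,-0.0029,0.0153] [-0.15,9.45,-0.20]
[-0.0035,-0.0030,0.0150] [-0.15,9.45,-0.20]
[-0.0059,-0.0030,0.0142] [-0.15,9.45,-0.20]
[-0.0081,-0.0031,0.0130] [-0.15,9.45,-0.20]
[-0.0101,-0.0031,0.0115] [-0.15,9.45,-0.20]
-0.35 (0.53, -0.16, 0.22) [290.  95.] [281.  69.] tip [ 0.547 -0.005  0.274] [250. -34.]
-0.35 (0.53, -0.2, 0.2) [285.  52.] [277.  38.] tip [ 0.547 -0.045  0.254] [250. -34.]
-0.35 (0.54, -0.22, 0.18) [273.  26.] [268.  18.] tip [ 0.557 -0.065  0.234] [250. -34.]
-0.1 (0.53, -0.16, 0.22) [294.  50.] [284.  15.] tip [0.548 0.003 0.234] [250. -34.]
-0.1 (0.53, -0.2, 0.2) [289.   3.] [280. -19.] tip [ 0.548 -0.037  0.214] [250. -34.]
-0.1 (0.54, -0.22, 0.18) [276. -26.] [270. -41.] tip [ 0.558 -0.057  0.194] [250. -34.]
```

Emit:
{"name": "play_rows", "arguments": {
  "fingers": [0,0,0,0,0,0,0],
  "translation": [
    [0.007,-0.008,0.0025],
    [0.006,-0.008,0.0035],
    [0.0055,-0.008,0.0045],
    [0.0045,-0.008,0.0055],
    [0.0035,-0.008,0.006],
    [0,0,0],
    [0,0,0]
  ],
  "turn": [
    [-0.1,9.5,-0.2],
    [-0.1,9.5,-0.2],
    [-0.1,9.5,-0.2],
    [-0.1,9.5,-0.2],
    [-0.1,9.5,-0.2],
    [0,0,0],
    [0,0,0]
  ]
}}

```text
time_s: 8.48
tcp_pos: [0.5195, -0.1651, 0.2271]
tcp_rot: [-2.087, -1.854, -0.499]
wrist_force: [0.4, 0.3, -1.1]
opening: 0.0152
```

```bash
python3 look.py 6 wrist
```

```text
t 8.53 p [ 0.5195 -0.1648  0.2271] x [0.103 0.887 0.45 ] z [ 0.056  0.446 -0.893] F [ 0.3  0.1 -1.8] op 0.0149 q [-0.61  0.29  1.78  0.42  1.32 -0.65]
```

View pics/wrist6.png

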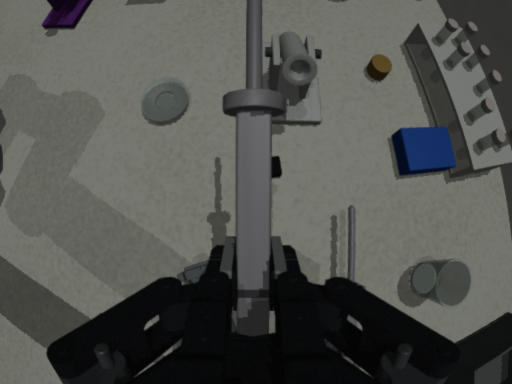

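Emit:
{"name": "play_rows", "arguments": {
  "fingers": [0,0,0,0],
  "translation": [
    [0,-0.045,0],
    [0,-0.045,0],
    [0,0,0],
    [0,0,0]
  ],
  "turn": [
    [0,0,0],
    [0,0,0],
    [0,0,0],
    [0,0,0]
  ]
}}

```text
time_s: 9.02
tcp_pos: [0.4311, -0.1527, 0.2292]
tcp_rot: [-2.086, -1.871, -0.494]
wrist_force: [0.8, -0.2, -1.2]
opening: 0.015
```

```bash
python3 look.py 7 wrist top; python3 -c "
from h import *
crop('pics/wrist6.png',250,20,90,110,6,'pics/w6c.png')
crop('pics/wrist7.png',290,10,110,110,6,'pics/w7c.png')"
```

```text
t 9.07 p [ 0.431  -0.1526  0.2291] x [0.095 0.892 0.441] z [ 0.057  0.438 -0.897] F [ 0.3  0.8 -0.2] op 0.0149 q [-0.68  0.13  1.97  0.4   1.31 -0.73]
t 9.12 p [ 0.4311 -0.1527  0.2289] x [0.095 0.892 0.442] z [ 0.056  0.438 -0.897] F [-0.1  0.5 -0.5] op 0.0149 q [-0.68  0.13  1.97  0.4   1.31 -0.73]
```

View pics/w6c.png

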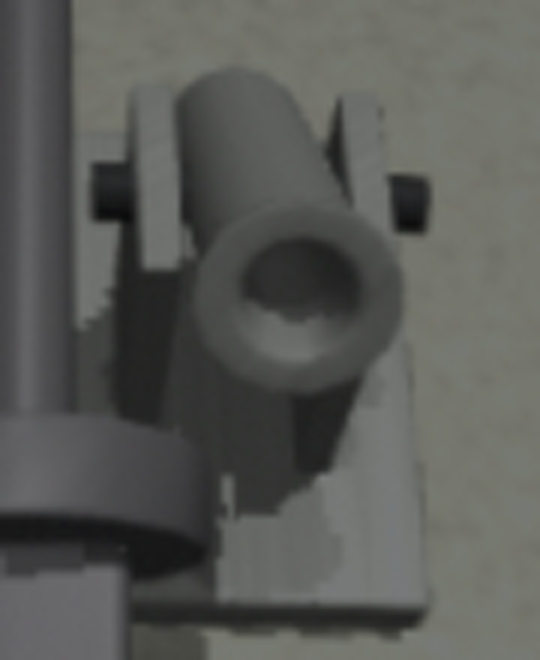

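View pics/w7c.png

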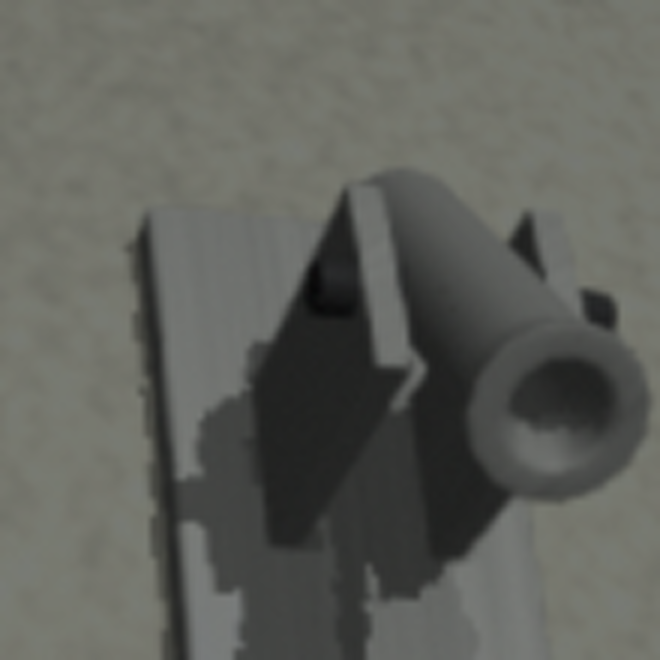

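View pics/top7.png

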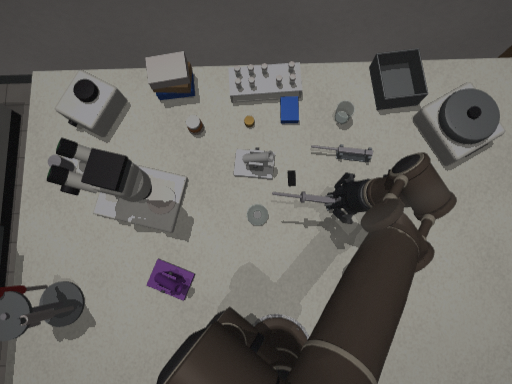

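```bash
python3 - <<'E'
from h import *
np.set_printoptions(precision=4,suppress=True)
def O(t):
    a=np.load(f'pics/wrist{t}.npy'); return dict(tcp_pos=a[:3],tcp_rot=a[3:])
o6,o7=O(6),O(7)
r6=ray('wrist',299.4,69.2,o6);r7=ray('wrist',382.6,77.9,o7)
rt=ray('top',271.2-.4,156.9-.4);rs=ray('side',297-.4,213-.4)
print(tri([r6,r7]),tri([r6,r7,rt,rs]),tri([rt,rs]))
print([plane('wrist',299.4,69.2,.12,o6),plane('wrist',382.6,77.9,.12,o7)])
c=lambda x,y:(290+x/6-.4,10+y/6-.4)
a=plane('wrist',*c(150,212),.014,o7);b=plane('wrist',*c(188,660),.014,o7);e=plane('wrist',*c(300,217),.014,o7)
print(a,b,'yaw',np.arctan2(a[0]-b[0],a[1]-b[1]))
# upper tube silhouette left/right at far end in w6 : axis far end
print('rod', [proj('top',rodpt(d,o7,S0,A0,L0)).round(1) for d in(.063,.143)])
E
python3 -c "
from h import *
crop('pics/top7.png',255,150,130,90,6,'pics/t7c.png')"
```

```text
(array([0.5884, 0.0091, 0.12  ]), [np.float64(0.00018357578423038474), np.float64(0.00018357578423036284)]) (array([0.5848, 0.0047, 0.1283]), [np.float64(0.0016997518002294433), np.float64(0.0012145885733989166), np.float64(0.0012409534718225829), np.float64(0.0017229548927135236)]) (array([0.5839, 0.0043, 0.131 ]), [np.float64(0.0010898551900167988), np.float64(0.00108985519001675)])
[array([0.5883, 0.0088, 0.12  ]), array([0.5885, 0.0092, 0.12  ])]
[0.5581 0.1295 0.014 ] [0.5431 0.0065 0.014 ] yaw 0.12204481595650492
rod [array([301.2, 196.3]), array([271.7, 192.6])]
```

View pics/t7c.png

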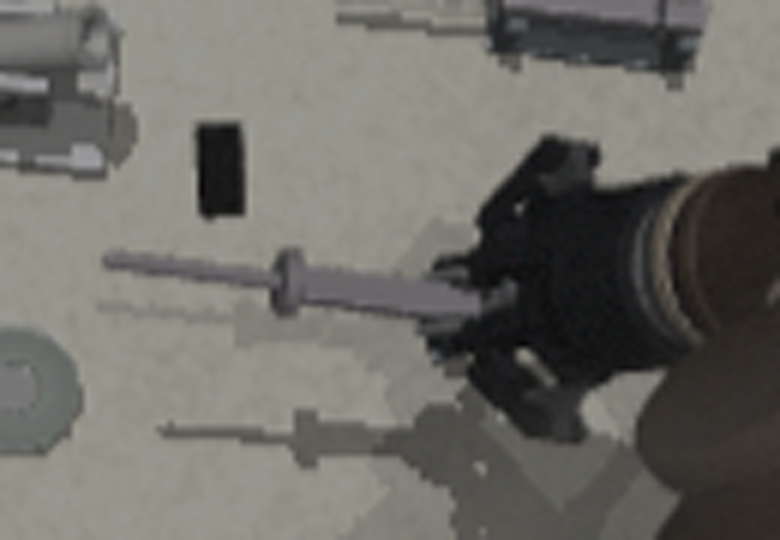

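Run:
```python
from h import *
a=np.load('pics/wrist7.npy'); o=dict(tcp_pos=a[:3],tcp_rot=a[3:])
for lat in(0,.002,.003):
  print(lat,[proj('wrist',rodpt(d,o,S0,A0,lat),o).round(1) for d in(-.03,.03,.063,.09,.11)])
im=cv2.cvtColor(cv2.imread('pics/wrist7.png'),cv2.COLOR_BGR2GRAY).astype(int)
for r in (3,20,40,60,75,125,150,200): print(r,im[r,225:285])
```

```text
0 [array([249.9, 290.6]), array([249.7, 169.4]), array([249.7, 100.8]), array([249.8,  49.7]), array([249.9,  16.2])]
0.002 [array([253.9, 290.6]), array([253.9, 169.4]), array([253.9, 100.8]), array([253.9,  49.7]), array([253.8,  16.2])]
0.003 [array([255.9, 290.6]), array([256.1, 169.4]), array([256. , 100.8]), array([255.9,  49.7]), array([255.8,  16.2])]
3 [118 117 116 117 115 115 115 114 113 113 114 115 116 116 116 115 115 114
 113 111 108  82  52  53  60  67  72  76  81  86  85  83  78  74  69  63
  61  94 110 113 112 111 111 112 115 115 113 111 109 109 110 111 111 112
 116 117 117 117 116 113]
20 [114 114 116 116 116 115 114 113 113 112 111 111 113 116 118 118 117 116
 113 112 109  74  50  54  62  68  72  76  84  90  88  84  78  75  70  64
  64 111 118 118 117 116 114 113 114 116 115 114 114 115 115 113 111 110
 109 111 113 115 116 117]
40 [114 112 112 114 115 116 117 117 118 118 118 116 117 117 116 115 114 115
 117 117 112  64  49  56  63  69  74  79  88  94  92  86  79  75  71  66
  67  97 111 112 112 114 116 117 117 116 113 114 116 117 116 116 116 117
 118 118 118 117 115 
[... 547 characters left out ...]
01  73  72  86  96  98  98  98
  98  98  98  99  99 100 100 100 101 103 104 105 104 104 105 105 106 105
 106 106 105 106 106 106 106 107  93  77  77 115 117 115 116 116 117 117
 116 116 115 114 114 115]
150 [114 116 117 116 114 115 116 118 119 114  94  70  75  89  96  97  96  96
  97  97  96  96  97  97  99  98 100 101 102 102 101 102 102 103 103 103
 103 103 103 103 102 103 104 102  90  77  82 110 116 118 116 115 113 115
 115 115 115 116 118 118]
200 [113 113 115 116 117 116 114 113 113 113  91  71  78  90  94  95  95  94
  94  93  93  93  93  93  93  94  94  95  96  96  97  97  98  98  98  98
  98  98  98  98  98  98  99  93  80  71  81 107 116 118 118 119 117 117
 117 118 119 120 120 120]
```

View pics/wrist7.png

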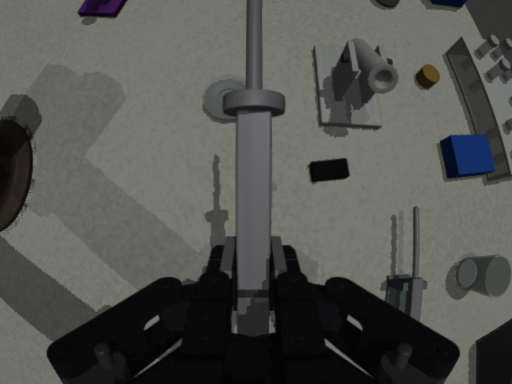

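```bash
cat >> h.py <<'E'
M=np.array([.5884,.0091,.12]); D=tubedir(.118)
def tubestat(o=None,s=S0):
    o=o or telemetry.get_obs()
    t=rodpt(.143,o,s,A0,L0)-M; c=rodpt(.063,o,s,A0,L0)-M
    e1=np.array([D[1],-D[0],0]);e1/=np.linalg.norm(e1); e2=np.cross(e1,D)
    if e2[2]<0:e2=-e2
    ax=(c-t)/np.linalg.norm(c-t)
    print('tip out %.4f lat %.4f up %.4f | collar out %.4f lat %.4f up %.4f ang %.3f'%(-t@D,t@e1,t@e2,-c@D,c@e1,c@e2,np.arccos(min(1,-ax@D))))
E
python3 - <<'E'
from h import *
show()
p,Rt=tcp_for(D,.143,M-.06*D); print(p); plan(p,Rt)
E
```

```text
t 9.12 p [ 0.4311 -0.1527  0.2289] x [0.095 0.892 0.442] z [ 0.056  0.438 -0.897] F [-0.1  0.5 -0.5] op 0.0149 q [-0.68  0.13  1.97  0.4   1.31 -0.73]
[ 0.56513424 -0.17016293  0.25015762]
n 5 dist 0.1369 ang 47.3
[0.0013,0.0271,-0.0038] [0.10,-9.46,0.10]
[0.0007,0.0271,-0.0040] [0.10,-9.46,0.10]
[0.0001,0.0271,-0.0041] [0.10,-9.46,0.10]
[-0.0006,0.0270,-0.0042] [0.10,-9.46,0.10]
[-0.0012,0.0270,-0.0041] [0.10,-9.46,0.10]
```

Run:
```python
from h import *
p,Rt=tcp_for(D,.143,M-.085*D); print(p); plan(p,Rt)
```

```text
[ 0.56272357 -0.1904974   0.26449979]
n 5 dist 0.1415 ang 47.3
[-0.0011,0.0271,-0.0082] [0.10,-9.46,0.10]
[-0.0024,0.0271,-0.0080] [0.10,-9.46,0.10]
[-0.0036,0.0270,-0.0075] [0.10,-9.46,0.10]
[-0.0048,0.0270,-0.0069] [0.10,-9.46,0.10]
[-0.0058,0.0270,-0.0060] [0.10,-9.46,0.10]
```

Emit:
{"name": "play_rows", "arguments": {
  "fingers": [0,0,0,0,0,0,0],
  "translation": [
    [-0.001,0.027,-0.009],
    [-0.0025,0.027,-0.009],
    [-0.0035,0.027,-0.0085],
    [-0.005,0.027,-0.008],
    [-0.006,0.027,-0.007],
    [0,0,0],
    [0,0,0]
  ],
  "turn": [
    [0.1,-9.5,0.1],
    [0.1,-9.5,0.1],
    [0.1,-9.5,0.1],
    [0.1,-9.5,0.1],
    [0.1,-9.5,0.1],
    [0,0,0],
    [0,0,0]
  ]
}}

```text
time_s: 10.0
tcp_pos: [0.5741, -0.1898, 0.2722]
tcp_rot: [2.126, 1.889, -0.418]
wrist_force: [-0.8, 0.3, -0.4]
opening: 0.015
```

Run:
```python
from h import *
viewer.capture('wrist');o=show(); tubestat(o)
p,Rt=tcp_for(D,.143,M-.04*D); print(p); plan(p,Rt,n=2)
```

```text
t 10.05 p [ 0.5739 -0.19    0.2721] x [ 0.111  0.916 -0.385] z [-0.038 -0.383 -0.923] F [ 0.4  0.5 -0.9] op 0.015 q [-0.2   0.25  1.72 -0.43  1.17  0.08]
tip out 0.0880 lat 0.0117 up 0.0030 | collar out 0.1680 lat 0.0114 up 0.0051 ang 0.027
[ 0.56706277 -0.15389535  0.23868388]
n 2 dist 0.0497 ang 1.59
[0.0226,-0.0056,0.0087] [0.22,0.76,-0.05]
[0.0225,-0.0056,0.0090] [0.22,0.76,-0.05]
```

Emit:
{"name": "play_rows", "arguments": {
  "fingers": [0,0,0,0,0,0],
  "translation": [
    [0.011,-0.003,0.0045],
    [0.011,-0.003,0.0045],
    [0.011,-0.003,0.0045],
    [0.011,-0.0025,0.0045],
    [0,0,0],
    [0,0,0]
  ],
  "turn": [
    [0.1,0.4,0],
    [0.1,0.4,0],
    [0.1,0.4,0],
    [0.1,0.4,0],
    [0,0,0],
    [0,0,0]
  ]
}}

```text
time_s: 10.8
tcp_pos: [0.5633, -0.154, 0.2357]
tcp_rot: [2.156, 1.904, -0.397]
wrist_force: [0.3, 1.1, -0.3]
opening: 0.0151
```

Run:
```python
from h import *
viewer.capture('wrist');o=show(); tubestat(o)
p,Rt=tcp_for(D,.143,M-.012*D); print(p); plan(p,Rt,n=2)
```

```text
t 10.85 p [ 0.5633 -0.154   0.2356] x [ 0.115  0.928 -0.355] z [-0.046 -0.352 -0.935] F [-0.1  0.2 -2.3] op 0.0149 q [-0.16  0.26  1.78 -0.4   1.13  0.14]
tip out 0.0387 lat -0.0031 up -0.0020 | collar out 0.1187 lat -0.0034 up -0.0024 ang 0.007
[ 0.56976272 -0.13112074  0.22262065]
n 2 dist 0.0271 ang 0.5
[0.0133,0.0018,0.0019] [-0.12,-0.15,-0.15]
[0.0133,0.0018,0.0019] [-0.12,-0.15,-0.15]
```

Emit:
{"name": "play_rows", "arguments": {
  "fingers": [0,0,0,0,0],
  "translation": [
    [0.009,0.0015,0.0015],
    [0.009,0.001,0.001],
    [0.0085,0.001,0.001],
    [0,0,0],
    [0,0,0]
  ],
  "turn": [
    [-0.1,-0.1,-0.1],
    [-0.1,-0.1,-0.1],
    [0,-0.1,-0.1],
    [0,0,0],
    [0,0,0]
  ]
}}

```text
time_s: 11.48
tcp_pos: [0.5708, -0.1294, 0.2225]
tcp_rot: [2.145, 1.906, -0.399]
wrist_force: [-0.5, -0.2, -0.7]
opening: 0.0149
```

```bash
python3 look.py 8 side top
python3 - <<'E'
from h import *
tubestat()
crop('pics/side8.png',240,160,110,90,6,'pics/s8c.png')
crop('pics/top8.png',220,120,110,80,6,'pics/t8c.png')
p,Rt=tcp_for(D,.143,M+.015*D); print(p); plan(p,Rt,n=3)
E
```

```text
t 11.53 p [ 0.5707 -0.1294  0.2225] x [ 0.11   0.927 -0.36 ] z [-0.042 -0.357 -0.933] F [-0.2 -0.5 -0.7] op 0.0149 q [-0.12  0.28  1.78 -0.41  1.12  0.19]
t 11.57 p [ 0.5707 -0.1295  0.2225] x [ 0.11   0.926 -0.36 ] z [-0.042 -0.357 -0.933] F [ 0.2 -0.6 -0.6] op 0.015 q [-0.12  0.28  1.78 -0.41  1.12  0.19]
tip out 0.0105 lat 0.0009 up 0.0009 | collar out 0.0905 lat 0.0008 up 0.0009 ang 0.001
[ 0.57236624 -0.10915951  0.20713111]
n 3 dist 0.0256 ang 0.05
[0.0082,-0.0003,0.0023] [0.02,0.00,-0.01]
[0.0082,-0.0003,0.0023] [0.02,0.00,-0.01]
[0.0082,-0.0003,0.0023] [0.02,0.00,-0.01]
```

View pics/s8c.png

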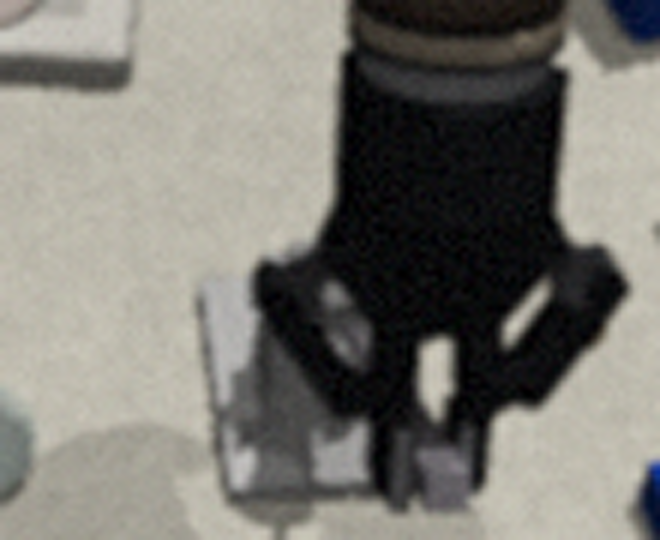

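View pics/t8c.png

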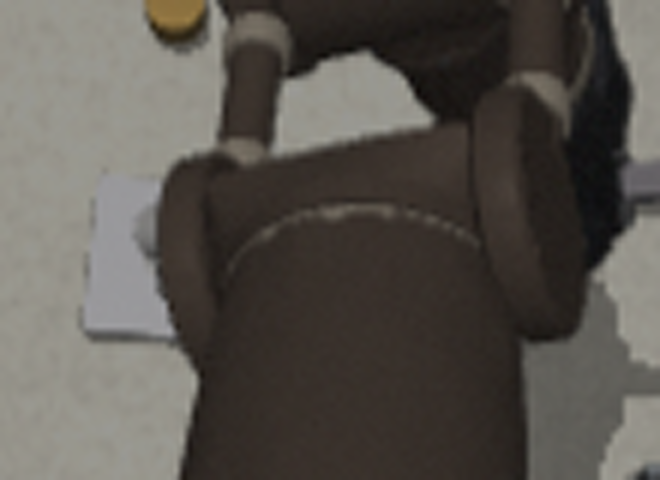

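Emit:
{"name": "play_rows", "arguments": {
  "fingers": [0,0,0,0,0],
  "translation": [
    [0.008,-0.0005,0.0025],
    [0.008,-0.0005,0.0025],
    [0.008,0,0.0025],
    [0,0,0],
    [0,0,0]
  ],
  "turn": [
    [0,0,0],
    [0,0,0],
    [0,0,0],
    [0,0,0],
    [0,0,0]
  ]
}}

```text
time_s: 12.2
tcp_pos: [0.572, -0.1085, 0.2057]
tcp_rot: [2.146, 1.906, -0.399]
wrist_force: [0.0, -0.3, 0.4]
opening: 0.0147
```

Run:
```python
from h import *
viewer.capture('wrist');o=show(); tubestat(o)
p,Rt=tcp_for(D,.143,M+.04*D); print(p); plan(p,Rt,n=3)
```

```text
t 12.25 p [ 0.5719 -0.1086  0.2056] x [ 0.11   0.926 -0.36 ] z [-0.042 -0.357 -0.933] F [-1.1 -0.2 -0.6] op 0.0151 q [-0.08  0.3   1.79 -0.41  1.1   0.24]
tip out -0.0163 lat -0.0004 up -0.0009 | collar out 0.0637 lat -0.0005 up -0.0009 ang 0.001
[ 0.57477691 -0.08882503  0.19278894]
n 3 dist 0.0237 ang 0.04
[0.0077,0.0002,0.0016] [0.01,-0.00,-0.01]
[0.0077,0.0002,0.0016] [0.01,-0.00,-0.01]
[0.0077,0.0002,0.0016] [0.01,-0.00,-0.01]
```

Emit:
{"name": "play_rows", "arguments": {
  "fingers": [0,0,0,0,0],
  "translation": [
    [0.0075,0,0.0016],
    [0.0075,0,0.0016],
    [0.0075,0,0.0016],
    [0,0,0],
    [0,0,0]
  ],
  "turn": [
    [0,0,0],
    [0,0,0],
    [0,0,0],
    [0,0,0],
    [0,0,0]
  ]
}}

```text
time_s: 12.88
tcp_pos: [0.5745, -0.0881, 0.1922]
tcp_rot: [2.146, 1.905, -0.399]
wrist_force: [-0.5, 0.3, -0.3]
opening: 0.0148
```

Run:
```python
from h import *
viewer.capture('wrist');o=show(); tubestat(o)
p,Rt=tcp_for(D,.143,M+.068*D); print(p); plan(p,Rt,n=4)
```

```text
t 12.93 p [ 0.5744 -0.0881  0.1922] x [ 0.111  0.927 -0.36 ] z [-0.042 -0.357 -0.933] F [ 0.2 -0.4 -0.8] op 0.0148 q [-0.04  0.32  1.79 -0.42  1.09  0.28]
tip out -0.0409 lat -0.0003 up -0.0000 | collar out 0.0391 lat -0.0003 up -0.0000 ang 0.001
[ 0.57747686 -0.06605042  0.17672571]
n 4 dist 0.0271 ang 0.06
[0.0066,0.0001,0.0016] [0.01,-0.00,-0.01]
[0.0066,0.0001,0.0016] [0.01,-0.00,-0.01]
[0.0066,0.0001,0.0016] [0.01,-0.00,-0.01]
[0.0066,0.0001,0.0016] [0.01,-0.00,-0.01]
```

Emit:
{"name": "play_rows", "arguments": {
  "fingers": [0,0,0,0,0,0],
  "translation": [
    [0.0066,0,0.0016],
    [0.0066,0,0.0016],
    [0.0066,0,0.0016],
    [0.0066,0,0.0016],
    [0,0,0],
    [0,0,0]
  ],
  "turn": [
    [0,0,0],
    [0,0,0],
    [0,0,0],
    [0,0,0],
    [0,0,0],
    [0,0,0]
  ]
}}

```text
time_s: 13.68
tcp_pos: [0.5774, -0.0643, 0.1757]
tcp_rot: [2.146, 1.905, -0.398]
wrist_force: [-0.6, 0.1, -1.7]
opening: 0.015
```

```bash
python3 look.py 9 wrist
python3 - <<'E'
from h import *
tubestat()
p,Rt=tcp_for(D,.143,M+.08*D); print(p); plan(p,Rt,n=3)
E
```

```text
t 13.72 p [ 0.5773 -0.0644  0.1756] x [ 0.111  0.927 -0.359] z [-0.042 -0.357 -0.933] F [ 0.2 -0.3 -1. ] op 0.0147 q [-0.    0.35  1.79 -0.42  1.08  0.33]
tip out -0.0700 lat -0.0002 up 0.0001 | collar out 0.0100 lat -0.0003 up 0.0001 ang 0.001
[ 0.57863398 -0.05628988  0.16984147]
n 3 dist 0.01 ang 0.07
[0.0032,0.0001,0.0008] [0.01,-0.01,-0.02]
[0.0032,0.0001,0.0008] [0.01,-0.01,-0.02]
[0.0032,0.0001,0.0008] [0.01,-0.01,-0.02]
```

View pics/wrist9.png

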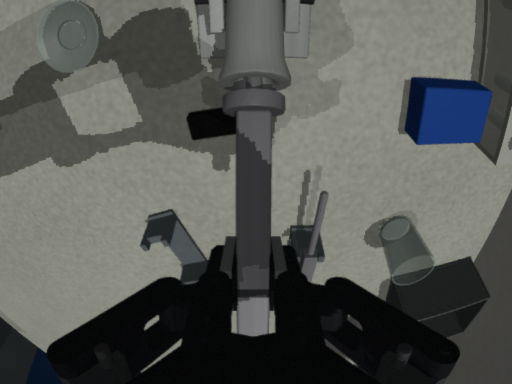

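The probe is in the tube. The collar at (254,95) is about 10 mm short of the mouth and well centred, so I push on.

Emit:
{"name": "play_rows", "arguments": {
  "fingers": [0,0,0,0,0,0],
  "translation": [
    [0.003,0,0.0007],
    [0.003,0,0.0007],
    [0.003,0,0.0007],
    [0.002,0,0.0005],
    [0,0,0],
    [0,0,0]
  ],
  "turn": [
    [0,0,0],
    [0,0,0],
    [0,0,0],
    [0,0,0],
    [0,0,0],
    [0,0,0]
  ]
}}

```text
time_s: 14.48
tcp_pos: [0.5788, -0.0589, 0.1725]
tcp_rot: [2.14, 1.901, -0.407]
wrist_force: [-0.7, -1.9, -0.1]
opening: 0.015
```

```bash
python3 look.py 10 wrist
python3 - <<'E'
from h import *
tubestat()
crop('pics/wrist10.png',205,60,100,75,8,'pics/w10c.png')
E
```

```text
t 14.53 p [ 0.5788 -0.0589  0.1725] x [ 0.11   0.923 -0.368] z [-0.042 -0.366 -0.93 ] F [ 0.3 -2.5  0.7] op 0.0148 q [ 0.01  0.36  1.79 -0.43  1.08  0.35]
tip out -0.0763 lat 0.0006 up -0.0008 | collar out 0.0037 lat 0.0006 up -0.0001 ang 0.009
```

View pics/w10c.png

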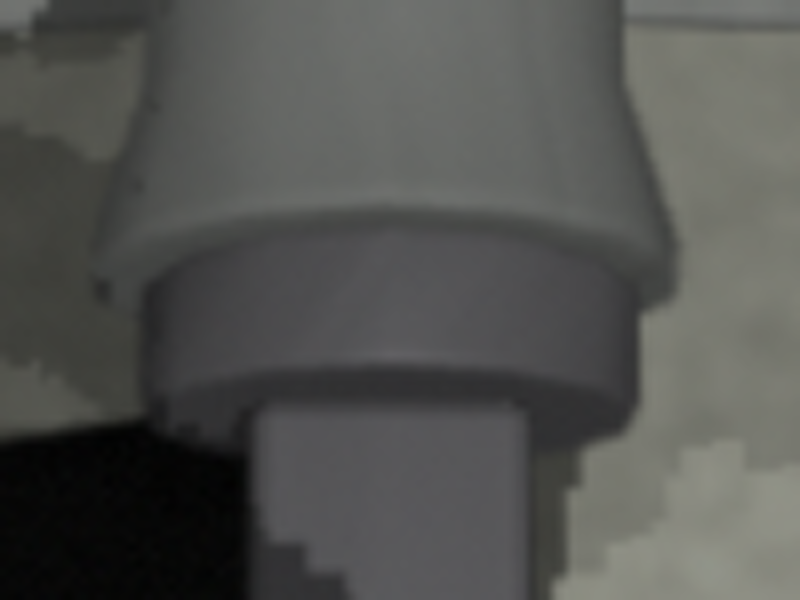

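Emit:
{"name": "play_rows", "arguments": {
  "fingers": [0,0,0,0,0],
  "translation": [
    [0.003,0,0.0007],
    [0.003,0,0.0007],
    [0.003,0,0.0007],
    [0.003,0,0.0007],
    [0.003,0,0.0007]
  ],
  "turn": [
    [0,0.2,0],
    [0,0,0],
    [0,0,0],
    [0,0,0],
    [0,0,0]
  ]
}}

```text
time_s: 15.15
tcp_pos: [0.5797, -0.0583, 0.1734]
tcp_rot: [2.123, 1.892, -0.436]
wrist_force: [-3.8, -6.1, 9.3]
opening: 0.0149
```

```bash
python3 look.py 11 wrist
python3 - <<'E'
from h import *
tubestat()
crop('pics/wrist11.png',205,60,100,75,8,'pics/w11c.png')
E
```

```text
t 15.2 p [ 0.5797 -0.0583  0.1735] x [ 0.105  0.914 -0.392] z [-0.048 -0.389 -0.92 ] F [-4.9 -7.2  8.7] op 0.0152 q [ 0.02  0.37  1.78 -0.45  1.1   0.37]
tip out -0.0762 lat 0.0007 up -0.0038 | collar out 0.0037 lat 0.0010 up -0.0010 ang 0.035
```

View pics/w11c.png

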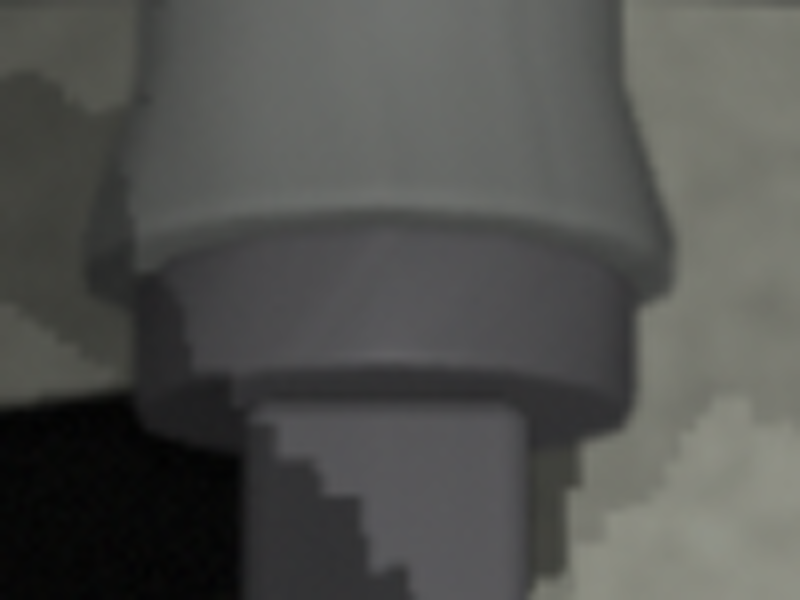

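Emit:
{"name": "play_rows", "arguments": {
  "fingers": [0,0,0,0],
  "translation": [
    [0.002,0,0.001],
    [0.002,0,0.0005],
    [0.001,0,0],
    [0.001,0,0]
  ],
  "turn": [
    [0,1.5,0],
    [0,1,0],
    [0,0.5,0],
    [0,0,0]
  ]
}}

```text
time_s: 15.7
tcp_pos: [0.5793, -0.0592, 0.1719]
tcp_rot: [2.147, 1.916, -0.399]
wrist_force: [-0.9, -5.1, 3.0]
opening: 0.0149
```

Run:
```python
from h import *
viewer.capture('wrist');o=show(); tubestat(o)
p,Rt=tcp_for(D,.143,M-.05*D); print(p); plan(p,Rt,n=7)
```

```text
t 15.75 p [ 0.5794 -0.0592  0.172 ] x [ 0.105  0.929 -0.355] z [-0.046 -0.352 -0.935] F [-0.6 -6.   3.9] op 0.0151 q [ 0.    0.36  1.78 -0.41  1.08  0.33]
tip out -0.0765 lat 0.0000 up 0.0011 | collar out 0.0035 lat 0.0005 up 0.0006 ang 0.008
[ 0.56609851 -0.16202914  0.24442075]
n 7 dist 0.1265 ang 0.49
[-0.0175,-0.0003,-0.0044] [-0.03,-0.04,0.05]
[-0.0175,-0.0002,-0.0044] [-0.03,-0.04,0.05]
[-0.0175,-0.0002,-0.0044] [-0.03,-0.04,0.05]
[-0.0175,-0.0002,-0.0044] [-0.03,-0.04,0.05]
[-0.0175,-0.0002,-0.0044] [-0.03,-0.04,0.05]
[-0.0175,-0.0002,-0.0043] [-0.03,-0.04,0.05]
[-0.0175,-0.0002,-0.0043] [-0.03,-0.04,0.05]
```

The collar is flush on the mouth: no gap in the crop, about 7 N of reaction, and aligned within 0.01 rad. Withdrawing.

Emit:
{"name": "play_rows", "arguments": {
  "fingers": [0,0,0,0,0,0,0,0],
  "translation": [
    [-0.0175,0,-0.0044],
    [-0.0175,0,-0.0044],
    [-0.0175,0,-0.0044],
    [-0.0175,0,-0.0044],
    [-0.0175,0,-0.0044],
    [-0.0175,0,-0.0044],
    [-0.0175,0,-0.0044],
    [0,0,0]
  ],
  "turn": [
    [0,0,0],
    [0,0,0],
    [0,0,0],
    [0,0,0],
    [0,0,0],
    [0,0,0],
    [0,0,0],
    [0,0,0]
  ]
}}

```text
time_s: 16.75
tcp_pos: [0.5678, -0.1677, 0.2489]
tcp_rot: [2.15, 1.916, -0.39]
wrist_force: [0.2, -0.9, -0.9]
opening: 0.0149
```

Run:
```python
from h import *
viewer.capture('wrist');o=show(); tubestat(o)
p,Rt=tcp_for([.118,.993,0],.143,[.49,-.06,.26]); print(p); plan(p,Rt)
```

```text
t 16.8 p [ 0.5675 -0.167   0.2481] x [ 0.107  0.931 -0.349] z [-0.043 -0.346 -0.937] F [-0.4 -0.1 -1. ] op 0.0152 q [-0.19  0.25  1.75 -0.39  1.14  0.1 ]
tip out 0.0560 lat 0.0014 up 0.0021 | collar out 0.1360 lat 0.0017 up 0.0012 ang 0.012
[ 0.46881254 -0.22134897  0.26291186]
n 4 dist 0.1136 ang 34.36
[-0.0166,-0.0230,0.0023] [-0.04,8.59,0.05]
[-0.0167,-0.0230,-0.0002] [-0.04,8.59,0.05]
[-0.0165,-0.0229,-0.0027] [-0.04,8.59,0.05]
[-0.0160,-0.0229,-0.0052] [-0.04,8.59,0.05]
```

Emit:
{"name": "play_rows", "arguments": {
  "fingers": [0,0,0,0,0,0],
  "translation": [
    [-0.0165,-0.023,0.002],
    [-0.0165,-0.023,0],
    [-0.0165,-0.023,-0.003],
    [-0.016,-0.023,-0.005],
    [0,0,0],
    [0,0,0]
  ],
  "turn": [
    [0,8.6,0],
    [0,8.6,0],
    [0,8.6,0],
    [0,8.6,0],
    [0,0,0],
    [0,0,0]
  ]
}}

```text
time_s: 17.55
tcp_pos: [0.467, -0.2186, 0.26]
tcp_rot: [-2.195, -1.969, -0.287]
wrist_force: [0.6, -0.4, -1.5]
opening: 0.0145
```

```bash
python3 look.py 12 wrist top
python3 - <<'E'
from h import *
u=np.array([.245,.97,0]);u/=np.linalg.norm(u)
p,Rt=tcp_for(u,.143,np.array([.4748,.358,.20])-.13*u,s=.0205); print(p); plan(p,Rt)
E
```

```text
t 17.6 p [ 0.467  -0.2183  0.26  ] x [0.104 0.96  0.26 ] z [ 0.023  0.259 -0.965] F [-0.3 -0.1 -1. ] op 0.0147 q [-0.65  0.16  1.82  0.23  1.31 -0.62]
t 17.65 p [ 0.4673 -0.2178  0.2601] x [0.103 0.96  0.261] z [ 0.023  0.26  -0.965] F [-0.1 -0.2 -1.3] op 0.0145 q [-0.65  0.16  1.82  0.23  1.31 -0.62]
[0.40080986 0.07322649 0.20291186]
n 6 dist 0.304 ang 8.21
[0.0429,-0.0161,0.0215] [-0.38,-0.19,1.30]
[0.0426,-0.0172,0.0213] [-0.38,-0.19,1.30]
[0.0423,-0.0183,0.0210] [-0.38,-0.19,1.30]
[0.0420,-0.0194,0.0207] [-0.38,-0.19,1.30]
[0.0416,-0.0205,0.0205] [-0.38,-0.19,1.30]
[0.0412,-0.0216,0.0202] [-0.38,-0.19,1.30]
```

View pics/wrist12.png

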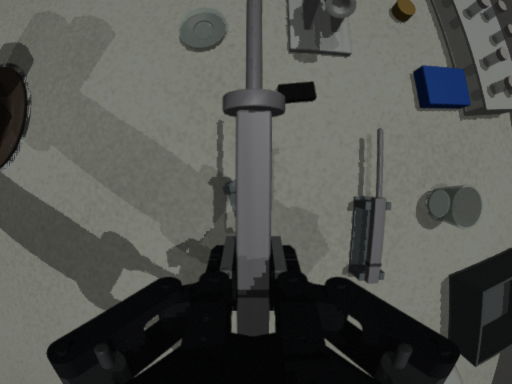

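Emit:
{"name": "play_rows", "arguments": {
  "fingers": [0,0,0,0,0,0,0,0],
  "translation": [
    [0.043,-0.016,0.0215],
    [0.0425,-0.017,0.021],
    [0.0425,-0.0185,0.021],
    [0.042,-0.0195,0.021],
    [0.0415,-0.0205,0.0205],
    [0.041,-0.0215,0.02],
    [0,0,0],
    [0,0,0]
  ],
  "turn": [
    [-0.4,-0.2,1.3],
    [-0.4,-0.2,1.3],
    [-0.4,-0.2,1.3],
    [-0.4,-0.2,1.3],
    [-0.4,-0.2,1.3],
    [-0.4,-0.2,1.3],
    [0,0,0],
    [0,0,0]
  ]
}}

```text
time_s: 18.65
tcp_pos: [0.4001, 0.0904, 0.2014]
tcp_rot: [-2.339, -1.857, -0.291]
wrist_force: [-0.4, -0.7, -0.2]
opening: 0.0153
```

```bash
python3 look.py 13 wrist side
```

```text
t 18.7 p [0.3999 0.0901 0.2013] x [0.221 0.946 0.238] z [ 0.063  0.229 -0.971] F [-0.7 -0.8 -0.9] op 0.015 q [-0.06 -0.11  2.22  0.28  0.99  0.02]
t 18.75 p [0.4003 0.0894 0.2014] x [0.222 0.946 0.238] z [ 0.064  0.229 -0.971] F [-0.1 -0.5 -1.4] op 0.0146 q [-0.06 -0.11  2.22  0.28  0.99  0.02]
```

View pics/wrist13.png

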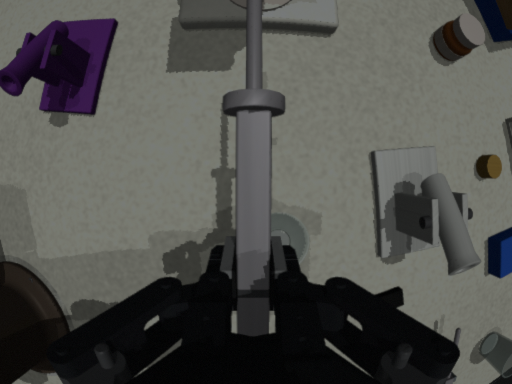

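View pics/side13.png

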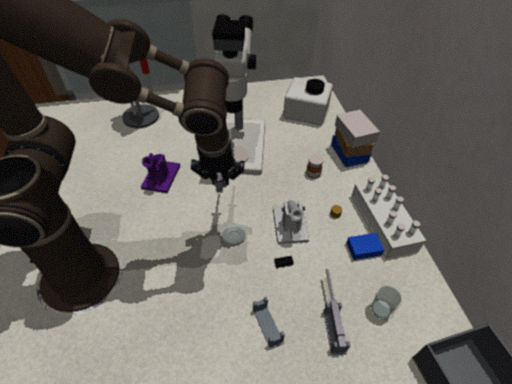

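Run:
```python
from h import *
crop('pics/wrist13.png',165,0,190,45,4,'pics/w13c.png')
```

```text
(no output)
```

View pics/w13c.png

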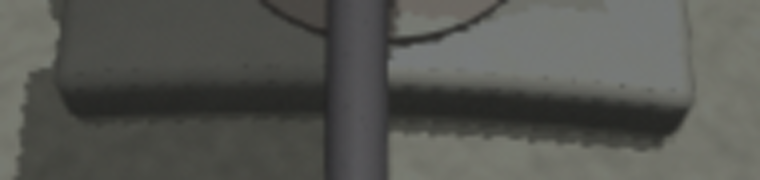

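Run:
```python
from h import *
a=np.load('pics/wrist13.npy'); o=dict(tcp_pos=a[:3],tcp_rot=a[3:])
A=plane('wrist',180.4,21.7,.026,o);B=plane('wrist',337.3,25.3,.026,o)
t=(B-A)[:2];L=np.linalg.norm(t);t/=L;n=np.array([-t[1],t[0]])
print(A,B,L,'xdir',n,'centre',(A+B)[:2]/2+.06*n, 'disc front',plane('wrist',262,10.2,.03,o)[:2], plane('wrist',262,10.2,.03,o)[:2]+.047*n)
u=np.array([.245,.97,0]);u/=np.linalg.norm(u)
C=np.array([.4748,.358,.128])
p,Rt=tcp_for(u,.143,C-.06*u,s=.0205); print(p); plan(p,Rt,n=5)
```

```text
[0.37318765 0.32913771 0.026     ] [0.55073048 0.28479292 0.026     ] 0.18299704314668155 xdir [0.24232514 0.9701951 ] centre [0.47649857 0.36517702] disc front [0.46737646 0.31706959] [0.47876574 0.36266875]
[0.41795193 0.1410951  0.13091186]
n 5 dist 0.0891 ang 1.0
[0.0072,0.0009,0.0163] [0.06,0.03,0.19]
[0.0072,0.0009,0.0163] [0.06,0.03,0.19]
[0.0072,0.0009,0.0163] [0.06,0.03,0.19]
[0.0072,0.0009,0.0163] [0.06,0.03,0.19]
[0.0072,0.0009,0.0163] [0.06,0.03,0.19]
```

Emit:
{"name": "play_rows", "arguments": {
  "fingers": [0,0,0,0,0,0,0],
  "translation": [
    [0.007,0.001,0.0165],
    [0.007,0.001,0.0165],
    [0.007,0.001,0.0165],
    [0.007,0.001,0.0165],
    [0.007,0.001,0.016],
    [0,0,0],
    [0,0,0]
  ],
  "turn": [
    [0,0,0.2],
    [0,0,0.2],
    [0,0,0.2],
    [0,0,0.2],
    [0,0,0.2],
    [0,0,0],
    [0,0,0]
  ]
}}

```text
time_s: 19.62
tcp_pos: [0.4278, 0.1331, 0.1311]
tcp_rot: [-2.375, -1.819, -0.299]
wrist_force: [-0.1, 0.2, -1.1]
opening: 0.0153
```

```bash
python3 look.py 14 wrist top side
python3 - <<'E'
from h import *
o=telemetry.get_obs(); print(rodpt(.143,o,.0205,A0,L0),rodpt(.0,o,.0205,A0,L0))
print([proj(n,rodpt(d,o,.0205,A0,L0)).round(1) for n in('top','side') for d in(-.055,.063,.143)])
crop('pics/top14.png',90,140,180,120,4,'pics/t14c.png')
crop('pics/side14.png',170,110,130,100,6,'pics/s14c.png')
u=np.array([.245,.97,0]);u/=np.linalg.norm(u)
C=np.array([.4765,.361,.125])
p,Rt=tcp_for(u,.143,C,s=.0205); print(p); plan(p,Rt,n=5)
E
```

```text
t 19.68 p [0.4278 0.1331 0.1312] x [0.252 0.938 0.238] z [ 0.075  0.226 -0.971] F [ 0.1  0.1 -1.4] op 0.0146 q [0.06 0.08 2.22 0.32 0.78 0.1 ]
t 19.73 p [0.4277 0.1332 0.1312] x [0.251 0.938 0.238] z [ 0.075  0.226 -0.971] F [-0.3  0.5 -0.6] op 0.0149 q [0.06 0.08 2.22 0.32 0.78 0.1 ]
t 19.77 p [0.4276 0.1334 0.1313] x [0.251 0.938 0.238] z [ 0.075  0.226 -0.971] F [-0.4 -0.1 -1.4] op 0.0146 q [0.06 0.08 2.22 0.32 0.78 0.1 ]
[0.47256213 0.29132691 0.12795186] [0.43510295 0.15332095 0.12835785]
[array([239.4, 211. ]), array([200.9, 201.4]), array([175.1, 195. ]), array([228.8, 194.8]), array([233.7, 164.8]), array([236.6, 146.8])]
[0.43434514 0.20226821 0.12791186]
n 5 dist 0.0693 ang 1.3
[0.0131,-0.0023,0.0039] [0.20,0.03,-0.16]
[0.0131,-0.0023,0.0039] [0.20,0.03,-0.16]
[0.0131,-0.0022,0.0039] [0.20,0.03,-0.16]
[0.0131,-0.0022,0.0039] [0.20,0.03,-0.16]
[0.0131,-0.0021,0.0039] [0.20,0.03,-0.16]
```

View pics/t14c.png

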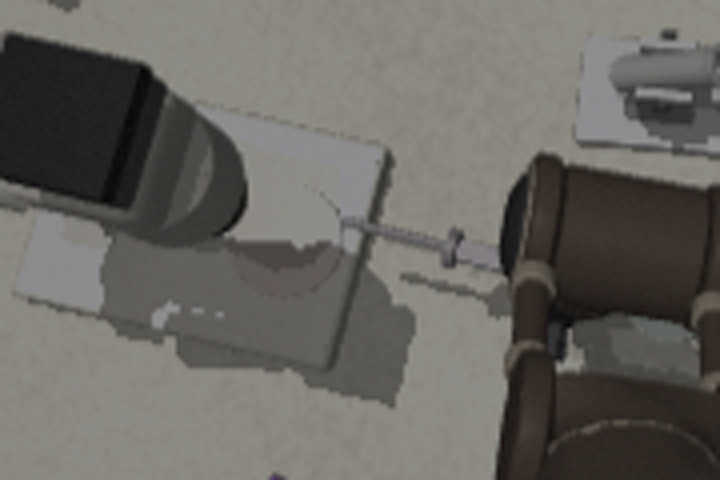

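View pics/s14c.png

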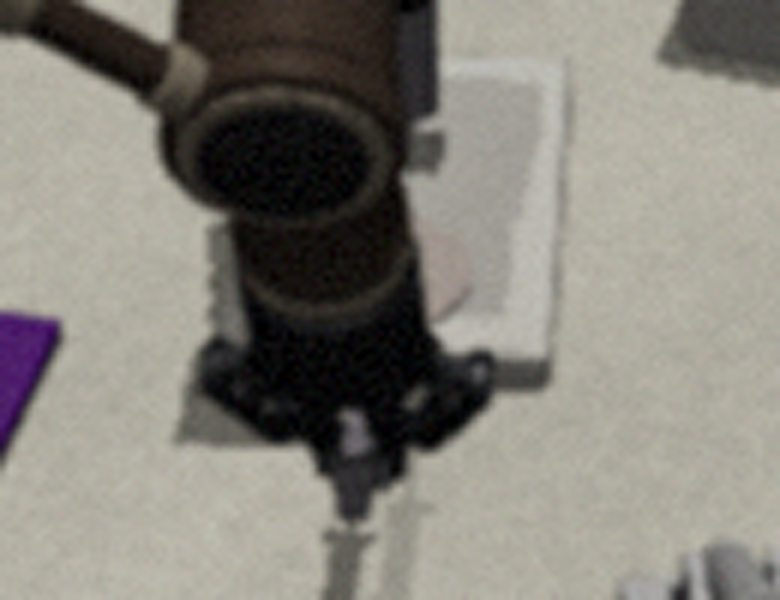

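View pics/wrist14.png

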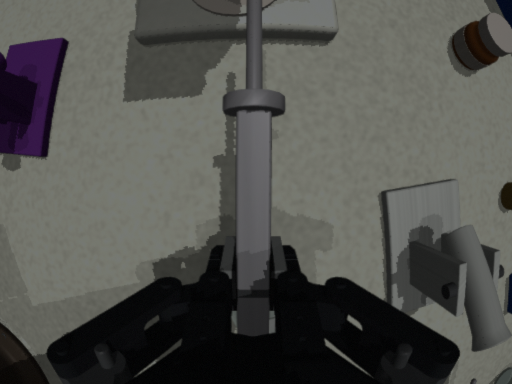

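Run:
```python
from h import *
for p,zs in (((215,195),(.25,.3,.35,.4)),((151.5,190),(.3,.38,.46))):
    for z in zs: print(p,z,plane('top',*p,z).round(3))
o=telemetry.get_obs(); m=R.from_rotvec(o['tcp_rot']).as_matrix()
for k in (-.054,-.1,-.15,-.2,-.25): print(k,(o['tcp_pos']+m@[0,0,k]).round(3),(o['tcp_pos']+m@[.05,0,k]).round(3))
```

```text
(215, 195) 0.25 [0.449 0.155 0.25 ]
(215, 195) 0.3 [0.44  0.148 0.3  ]
(215, 195) 0.35 [0.432 0.141 0.35 ]
(215, 195) 0.4 [0.423 0.134 0.4  ]
(151.5, 190) 0.3 [0.457 0.308 0.3  ]
(151.5, 190) 0.38 [0.442 0.283 0.38 ]
(151.5, 190) 0.46 [0.426 0.258 0.46 ]
-0.054 [0.424 0.121 0.184] [0.436 0.168 0.196]
-0.1 [0.42  0.111 0.228] [0.433 0.158 0.24 ]
-0.15 [0.416 0.099 0.277] [0.429 0.146 0.289]
-0.2 [0.412 0.088 0.326] [0.425 0.135 0.337]
-0.25 [0.409 0.077 0.374] [0.421 0.124 0.386]
```

Emit:
{"name": "play_rows", "arguments": {
  "fingers": [0,0,0,0,0],
  "translation": [
    [0.012,-0.002,0.0035],
    [0.012,-0.002,0.0035],
    [0.012,-0.002,0.0035],
    [0,0,0],
    [0,0,0]
  ],
  "turn": [
    [0.2,0.1,0],
    [0.2,0.1,0],
    [0.2,0.1,0],
    [0,0,0],
    [0,0,0]
  ]
}}

```text
time_s: 20.4
tcp_pos: [0.4323, 0.1744, 0.1306]
tcp_rot: [-2.364, -1.816, -0.298]
wrist_force: [0.0, -0.3, -0.2]
opening: 0.0152
```

```bash
python3 look.py 15 top
python3 - <<'E'
from h import *
o=telemetry.get_obs(); print(rodpt(.143,o,.0205,A0,L0),rodpt(.0,o,.0205,A0,L0))
u=np.array([.245,.97,0]);u/=np.linalg.norm(u)
C=np.array([.4765,.361,.125])-.002*u
p,Rt=tcp_for(u,.143,C,s=.0205); print(p); plan(p,Rt,n=4)
crop('pics/top15.png',90,140,180,120,4,'pics/t15c.png')
E
```

```text
t 20.45 p [0.4323 0.1743 0.1306] x [0.25  0.937 0.244] z [ 0.068  0.235 -0.97 ] F [-0.3  0.6 -0.3] op 0.0151 q [0.15 0.11 2.18 0.33 0.77 0.18]
[0.47678    0.33239686 0.12836758] [0.43977262 0.19426955 0.12781912]
[0.43385537 0.2003291  0.12791186]
n 4 dist 0.0262 ang 0.9
[0.0060,-0.0013,0.0022] [0.12,-0.05,-0.18]
[0.0060,-0.0013,0.0022] [0.12,-0.05,-0.18]
[0.0060,-0.0013,0.0022] [0.12,-0.05,-0.18]
[0.0060,-0.0012,0.0022] [0.12,-0.05,-0.18]
```

View pics/t15c.png

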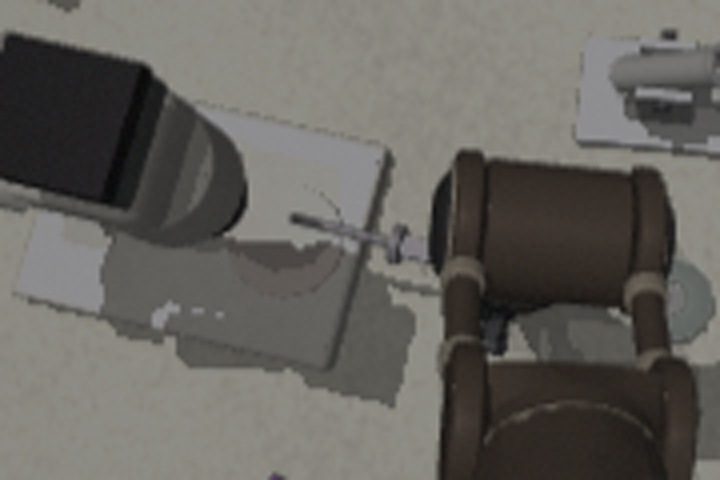

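The head and the wrist are still well apart in this view, so I do the last 26 mm.

Emit:
{"name": "play_rows", "arguments": {
  "fingers": [0,0,0,0,0,0,0],
  "translation": [
    [0.006,-0.001,0.002],
    [0.006,-0.001,0.002],
    [0.006,-0.001,0.002],
    [0.006,-0.001,0.002],
    [0,0,0],
    [0,0,0],
    [0,0,0]
  ],
  "turn": [
    [0.1,0,-0.2],
    [0.1,0,-0.2],
    [0.1,0,-0.2],
    [0.1,0,-0.2],
    [0,0,0],
    [0,0,0],
    [0,0,0]
  ]
}}

```text
time_s: 21.32
tcp_pos: [0.4349, 0.2011, 0.1284]
tcp_rot: [-2.347, -1.831, -0.292]
wrist_force: [-0.3, -0.1, -0.5]
opening: 0.0151
```

```bash
python3 look.py 16 top side wrist
python3 - <<'E'
from h import *
o=telemetry.get_obs(); a,b=rodpt(.143,o,.0205,A0,L0),rodpt(.0,o,.0205,A0,L0);print(a,b,'slope',(a-b)[2]/.143,o['dq'].round(3))
print('pred tip top',proj('top',a).round(1),'stage ctr top/side',proj('top',[.4765,.361,.03]).round(1),proj('top',[.4765,.361,.125]).round(1))
crop('pics/top16.png',90,140,180,120,4,'pics/t16c.png')
E
```

```text
t 21.38 p [0.4349 0.2011 0.1284] x [0.236 0.941 0.244] z [ 0.06   0.236 -0.97 ] F [-0.2 -0.1 -0.7] op 0.0149 q [0.21 0.14 2.16 0.32 0.76 0.23]
t 21.43 p [0.4349 0.2011 0.1284] x [0.236 0.941 0.244] z [ 0.06   0.236 -0.97 ] F [ 0.5 -0.7 -0.8] op 0.015 q [0.21 0.14 2.16 0.32 0.76 0.23]
t 21.48 p [0.4349 0.2011 0.1284] x [0.236 0.941 0.244] z [ 0.06   0.236 -0.97 ] F [-0.1 -0.6 -0.7] op 0.0149 q [0.21 0.14 2.16 0.32 0.76 0.23]
[0.47691234 0.35986812 0.12610864] [0.44205961 0.22118131 0.12560397] slope 0.003529211730993828 [-0.001  0.001 -0.     0.001 -0.001  0.002]
pred tip top [152.5 194.1] stage ctr top/side [161.2 199.2] [152.2 194.3]
```

View pics/t16c.png

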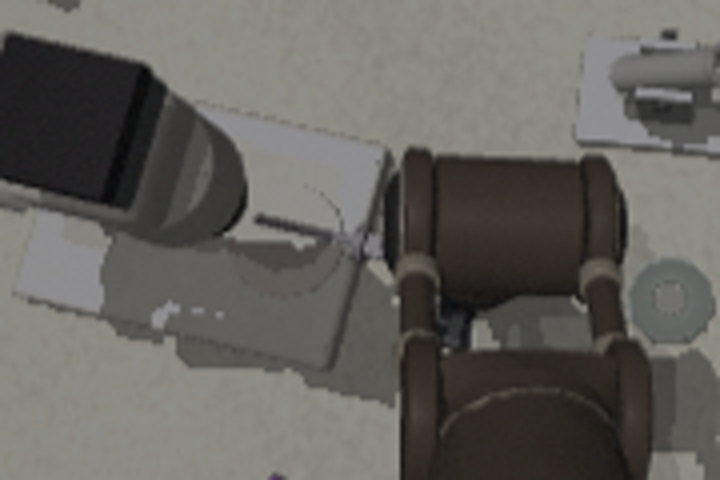

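View pics/side16.png

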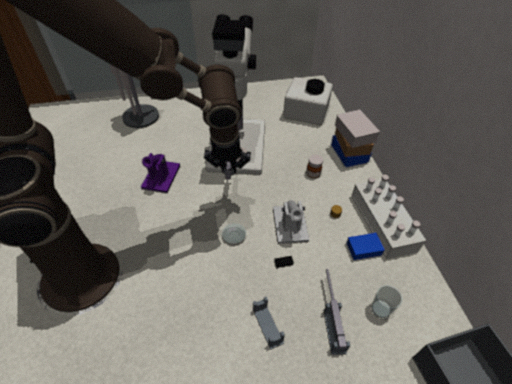

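View pics/wrist16.png

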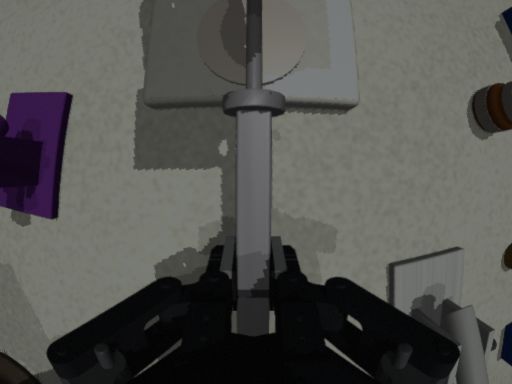

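Emit:
{"name": "play_rows", "arguments": {
  "fingers": [0,0,0,0],
  "translation": [
    [0.003,0,0.0007],
    [0,0,0],
    [0,0,0],
    [0,0,0]
  ],
  "turn": [
    [0,0,0],
    [0,0,0],
    [0,0,0],
    [0,0,0]
  ]
}}

```text
time_s: 21.98
tcp_pos: [0.4358, 0.2041, 0.1286]
tcp_rot: [-2.348, -1.83, -0.292]
wrist_force: [-0.2, 0.2, -0.2]
opening: 0.0151
```

```bash
python3 look.py 17 wrist top
python3 - <<'E'
from h import *
o=telemetry.get_obs(); print(rodpt(.143,o,.0205,A0,L0), plane('wrist',251.5,38,.03,o), o['dq'].round(3))
crop('pics/top17.png',90,140,180,120,4,'pics/t17c.png')
E
```

```text
t 22.02 p [0.4358 0.2041 0.1285] x [0.236 0.94  0.244] z [ 0.061  0.236 -0.97 ] F [-0.2  0.3 -0.8] op 0.0147 q [0.21 0.14 2.16 0.32 0.76 0.23]
t 22.07 p [0.4358 0.2041 0.1285] x [0.236 0.941 0.244] z [ 0.061  0.236 -0.97 ] F [-0.3 -0.  -0.4] op 0.0152 q [0.21 0.14 2.16 0.32 0.76 0.23]
[0.47782264 0.36289538 0.12621409] [0.47638865 0.36328496 0.03      ] [ 0.    -0.    -0.     0.002  0.002 -0.   ]
```

View pics/t17c.png

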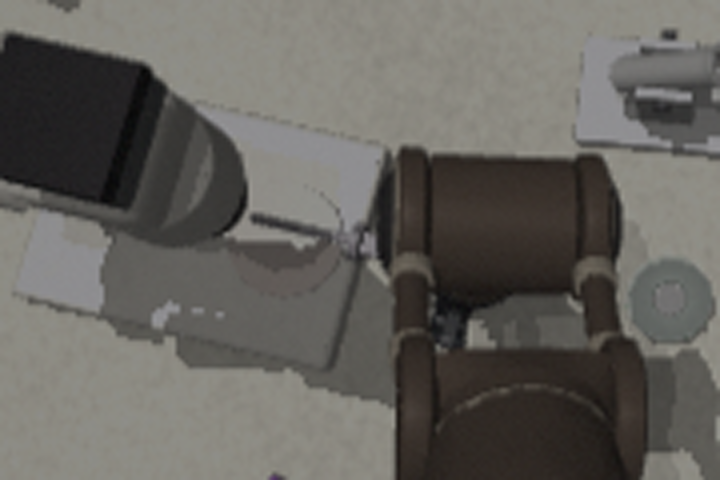

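The tip is at top (152.5,194.3), within about 5 mm of the stage centre by every estimate. The arm is still and nothing is touching, so I hand in.

Run:
```python
from cell import hand_in
print(hand_in())
```

```text
the job is handed in; nothing more can be done
None
```

I took the gauge rod (the near one, with the collar) from its rest and pushed it into the slanted tube until the collar stopped. I then drew it right out and am holding it level over the stage. The job is handed in at about 22 s of the 54 s allowed; no verdict was reported.

**Last checks:**
- **Tube stop:** the collar sat flush on the mouth in the wrist image. The reaction was about 7–12 N and the rod was within 0.01 rad of the bore at the end. My rod model read 3.5 mm short of the mouth at that point. I put that down to a few millimetres of uncertainty in where the rod sits in the grip.
- **Final hold:** the tip is at about (0.478, 0.363, 0.126) m. My stage-centre estimates run from (0.474, 0.355) to (0.479, 0.365), so they disagree by up to 1 cm; the ones I trust most put the tip within about 5 mm. The rod's slope is about 0.004 rad, and the arm is still with the rod gripped.
- **Surroundings:** I saw no contact force near the microscope. By eye in the last side and top pictures, the plain probe and the other bystanders look unmoved; I did not measure them.

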